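# Slide the scraper blade onto its locating pin and lock it with the keeper bar

### The arm

A 6-joint arm with a two-finger parallel gripper is mounted at the origin on a cart in front of the work surface, level with it; the furniture and walls round the work are solid. World frame = base frame: x ahead of the robot, y to its left, z up, the work surface at z = 0. Lengths are in m, angles in degrees, forces in N, time in s.
With the tool pointing down it reaches from about 0.25 to 0.775 m from the base axis. Payload 4 kg.
Tool frame: the origin (TCP) lies on the centre line of the jaws, within the pads' length; the fingertips stand 8 mm ahead of it and the grasp point (between the pads) lies 11 mm behind it; z points along the fingers, y is the direction in which the jaws open and shut (so a half turn about z gives the same grasp; the last joint's range is limited). The gripper opens to 85 mm and grips with 20 to 120 N. Pads are 22 mm wide; open, the fingers measure 114 mm over their backs; the gripper's body (76 mm by 85 mm) begins 54 mm behind the grasp point. The pads swing forward as they close: fully open they stand 13 mm farther back than shut.
Start: joints at [63.707, 4.996, 78.535, -0, 96.463, -5.907], TCP at [0.192, 0.516, 0.239] pointing down, gripper open.
Joint ranges: [-177.83, 177.83], [-43.37, 116.18], [15.69, 146.23], [-61.86, 241.86], [9.47, 152.12], [-147.06, 147.06]. Speed limits (degrees/s): [159.86, 159.86, 180, 180, 180, 180].

### API

Orientations are given as a 3x3 rotation matrix whose columns are the frame's x, y, z axes.
In Python, from plant import bot gives the robot as it stands.
- The arm moves only by the tool arm_command, never from a script. Its argument "rows" is a list of rows, each a list of 5 numbers: the shift along the tool's x, y, z each as a share of 0.075 m, from -1 to 1, then the turn about the tool's z as a share of 45 degrees, from -1 to 1, then the opening, from 0 (shut) to 1 (fully open). A call has 1 to 8 rows; each row shifts and turns the commanded pose from where the row before left it, along the tool's axes as they then stand; what a row does not reach is not made up. A row lasts 1/12 s, in which the tool goes at most 41.7 mm and 7.16 degrees, less where a joint would pass 70% of its speed; a pose out of reach is approached as far as the arm can. A call with a number of a shift or a turn outside -1 to 1 is refused whole. A call with a gripper value outside its range is refused whole. The fingers move at their own pace and stop on an object; "squeeze" is the grip in N (left out, the last holds). Time passes only in rows, so rows that do not move let the fingers close. It gives the time, the measured TCP pose, the force and the opening at its end, in the units of the state.
- bot.get_state(): the state, without advancing time (a new reading comes with each control period).
- bot.get_image(name): name is "scene" or "top"; returns a dict with "frame" (480x640x3 uint8, red, green, blue), "fx", "fy", "cx", "cy" (pixels), "position" and "attitude" of the camera in the world. Camera axes: x right, y up, looking along -z (the intrinsics and any distortion apply to the point x, -y, -z); pixel columns grow to the right and rows downward; lengths in m; the calibration is good to about 2 mm. A picture is of the moment at which its call begins. There is no depth.
- bot.sign_off(): hands the job in, once; it reports no verdict.
The state is a dict: "clock": time; "joint_positions": joint angles; "joint_velocities": joint speeds; "effort": joint torques, N m; "tool_pos": TCP position; "eef_rot": TCP orientation; "ft_force": force on the tool from outside, world axes, zero at the start; "wrist_torque": the same for the moment, N m; "width": finger opening in m.
Only numpy, scipy, OpenCV 4.12 (cv2) and the standard library are available. Lean on these libraries where they do the work, as an engineer would, in place of code of your own. Each camera call takes 0.05 s, during which the arm holds its last target.

### The job

Slide the flat notched blade along the worktop into its holder, without lifting it, until its notch is fully home on the pin and it lies flat and straight between the holder's rails. Then take the round keeper bar from its rest and lay it across the blade in the holder's two V saddles, letting it settle there before you let go. Leave the scale weight, the padlock and the tray of types where they are.

Things in the scene. Friction and masses are not known exactly. Their poses are not given: they have to be found in the camera images.
- blade: flat blunt steel scraper blade, 120 x 50 x 6 mm, 0.2 to 0.35 kg, flat on the worktop. Origin: centre of its underside; x along its length to the notched end, z up. Notch open at the +x end: 13 mm wide, 22 mm deep, the last 10 mm widening to 24 mm at the mouth. The other end (x = -60 mm) is plain and square. Pushing takes 2 to 4 N. It must stay down: origin never 20 mm up
- notch (a point): point on the blade, 42 mm from its origin along x, where the pin's axis stands when the notch is fully home (4 mm from the notch's bottom)
- holder: grey steel blade holder fixed on the worktop, a low U frame open below, so the blade stays on the worktop. Origin on the worktop midway between its two V saddles; x is the way the blade slides in. Rails 62 mm apart and 6 mm high behind the saddles, cross bar from x = +58 mm. V saddles at y = +-36 mm, 12 mm thick, 60 mm clear between, x = -20 to +20 mm, 24 mm high. Blade home: its origin at x = -7 mm, y = 0
- keeper_bar: plain round steel bar, 22 mm across, 110 mm long, 0.2 to 0.4 kg. Origin at its centre, x along its axis. Starts in its rest, axis 26 mm above the worktop. In the holder's saddles it lies along the holder's y over the holder's origin, axis 22 mm above the worktop, its underside 5 mm above the blade
- bar_rest: wooden rest fixed on the worktop, 100 x 40 mm base plate 4 mm thick, with two V saddles, 12 mm thick, 28 mm high, at x = +-36 mm; 60 mm of the bar is free between them. Origin on the worktop under its centre, x along the bar
- weight: brass scale weight 38 mm across, 45 mm high, a bystander beside the way into the holder; origin at the centre of its underside
- padlock: brass padlock lying flat, 61 x 42 x 13 mm, a bystander beside the way into the holder (another lies at the back of the table); origin under its centre
- type_tray: low wooden tray of types, 60 x 120 x 18 mm, a bystander near the holder (a like tray at the back of the table is furniture); it and the bar's rest swap places; origin at the centre of its underside
- pin (a point): the locating pin of the holder: 8 mm across, 12 mm high, rising from the worktop at x = +35 mm, y = 0 of the holder; this point is 3 mm above the worktop
- mouth (a point): middle of the holder's mouth, at x = -35 mm, y = 0 of the holder, on the worktop: here two flared guides, 12 mm high, are 86 mm apart; they narrow to 60 mm at x = -10 mm. With the blade home its plain end lies 32 mm outside this point
There are look-alikes about, which are no part of the job. Several things have the shape of the blade; the one meant has the colours described above.

How it is judged:
By the outcome, as a careful person would: the job done as asked, in the order asked, and still so for the second after the job is handed in, with the robot touching nothing.
It also fails if it takes over 67 s, if anything falls off the work surface, if the arm or the gripper's body presses on something with over 40 N, if the wrist force passes 120 N, or if a joint passes its speed limit or range.

## Working session

There is one attempt and no reset: what is moved stays moved. The work goes in short steps, Python scripts to look and compute and a tool call to move; the robot and the scene stay as the last step left them, time stands still between calls to the robot, and variables do not carry over. Pictures are saved under pics/ and viewed, and the job is handed in when it is done.

Besides the shell and the picture viewer there is one more tool, called as name([rows], argument=value, ...), one row to a line, values as JSON. arm_command: Moves the arm, as the interface text tells. Shift numbers are shares of 0.075 m and turn numbers shares of 45 degrees, none past 1 either way. Its arguments: {"type":"object","properties":{"rows":{"type":"array","items":{"type":"array","items":{"type":"number"}}},"squeeze":{"type":"number"}},"required":["rows"]}

```bash
ls; mkdir -p pics
python3 - <<'E'
from plant import bot
import cv2
for n in ("scene","top"):
    d=bot.get_image(n)
    cv2.imwrite(f"pics/{n}0.png",d["frame"][:,:,::-1])
    print(n,{k:v for k,v in d.items() if k!="frame"})
print(bot.get_state())
E
```

```text
pics
scene {'fx': 433.62324431654565, 'fy': 433.62324431654565, 'cx': 312.1570918022948, 'cy': 237.68766972013668, 'position': array([ 0.2735232 , -0.39641043,  0.66979776]), 'attitude': array([[ 0.8976286 ,  0.32687645, -0.29565974],
       [-0.44069799,  0.655064  , -0.61373972],
       [-0.00694101,  0.68120698,  0.73205797]])}
top {'fx': 505.0323209777211, 'fy': 505.0323209777211, 'cx': 320.98571054323634, 'cy': 246.67113421404449, 'position': array([0.37706692, 0.13528332, 1.05291662]), 'attitude': array([[-0.00677037,  0.99034502, -0.13845905],
       [-0.99990538, -0.0083627 , -0.01092188],
       [-0.01197432,  0.13837201,  0.99030793]])}
{'clock': 0.1, 'joint_positions': array([ 6.37071292e+01,  5.03750562e+00,  7.86162449e+01, -2.63685140e-04,
        9.64648400e+01, -5.90593516e+00]), 'joint_velocities': array([ 0.05843055, -0.08885757, -0.19026452,  0.07864754,  0.12254332,
        0.15110841]), 'effort': array([ 2.68933494e-03, -3.53013396e+01, -3.14220536e+01,  1.14744857e-04,
        7.92436214e-03,  4.72541174e-06]), 'tool_pos': array([0.19139575, 0.51515482, 0.23822967]), 'eef_rot': array([[-9.37361171e-01,  3.48357864e-01, -9.12735189e-04],
       [ 3.48358998e-01,  9.37359354e-01, -1.85768152e-03],
       [ 2.08422902e-04, -2.05927804e-03, -9.99997858e-01]]), 'ft_force': array([-0.02163928,  0.32113271, -0.15023209]), 'wrist_torque': array([-0.04720054,  0.02236872, -0.02383117]), 'width': 0.08523489266830706}
```

View pics/scene0.png

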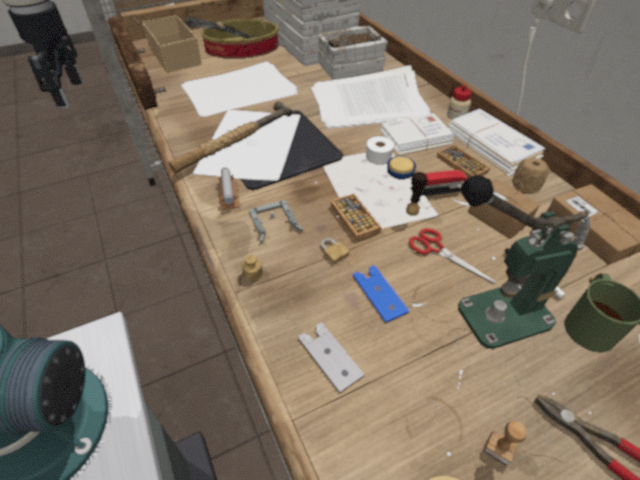

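View pics/top0.png

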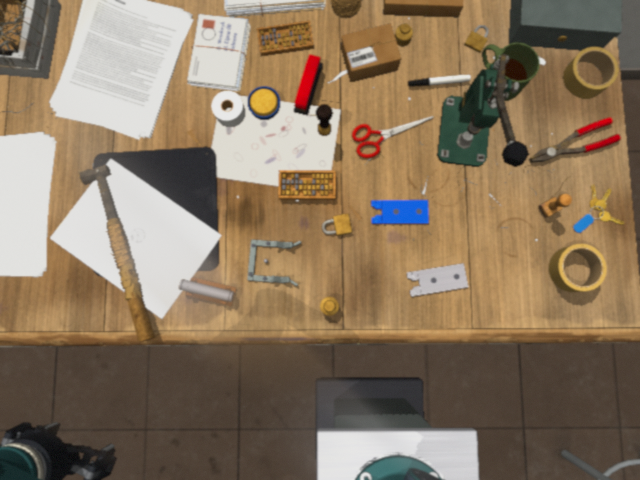

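Blade candidates in the top view are the grey steel one at (438,280) and the blue one at (400,212). The steel-grey one fits the description. I'll confirm it in an enlarged crop and measure.

```bash
cat > h.py <<'E'
import numpy as np, cv2
from plant import bot
def ray(d,u,v):
    c=np.array([(u-d["cx"])/d["fx"],-(v-d["cy"])/d["fy"],-1.]); return d["attitude"]@c
def p2w(d,u,v,z):
    r=ray(d,u,v); p=d["position"]; return p+r*(z-p[2])/r[2]
def w2p(d,P):
    c=d["attitude"].T@(np.asarray(P,float)-d["position"]); return np.array([d["cx"]+d["fx"]*c[0]/-c[2], d["cy"]+d["fy"]*-c[1]/-c[2]])
def grab(n,name,box=None,s=1):
    d=bot.get_image(n); f=d["frame"][:,:,::-1].copy(); d["bgr"]=f
    cv2.imwrite(f"pics/{name}_raw.png",f)
    if box:
        x0,y0,x1,y1=box; c=cv2.resize(f[y0:y1,x0:x1],None,fx=s,fy=s,interpolation=cv2.INTER_CUBIC)
        cv2.imwrite(f"pics/{name}.png",c)
    return d
E
python3 - <<'E'
from h import *
f=cv2.imread("pics/top0.png")
def crop(b,s,n): cv2.imwrite(n,cv2.resize(f[b[1]:b[3],b[0]:b[2]],None,fx=s,fy=s,interpolation=cv2.INTER_CUBIC))
crop((395,250,480,310),8,"pics/c_blade.png")
crop((170,220,350,330),4.4,"pics/c_hold.png")
E
```

```text
(no output)
```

View pics/c_blade.png

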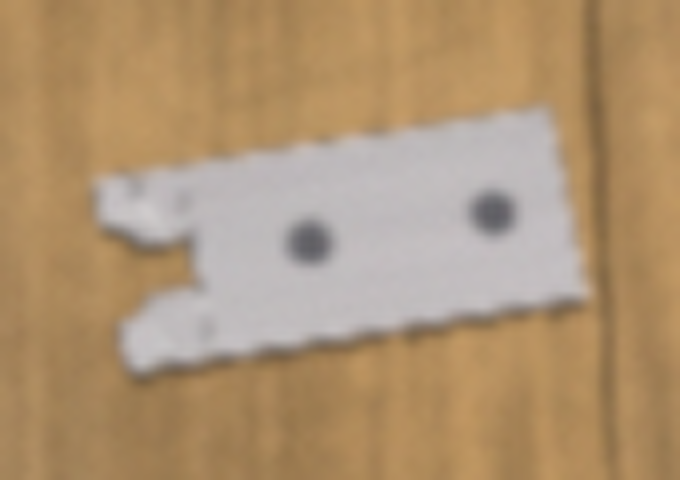

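View pics/c_hold.png

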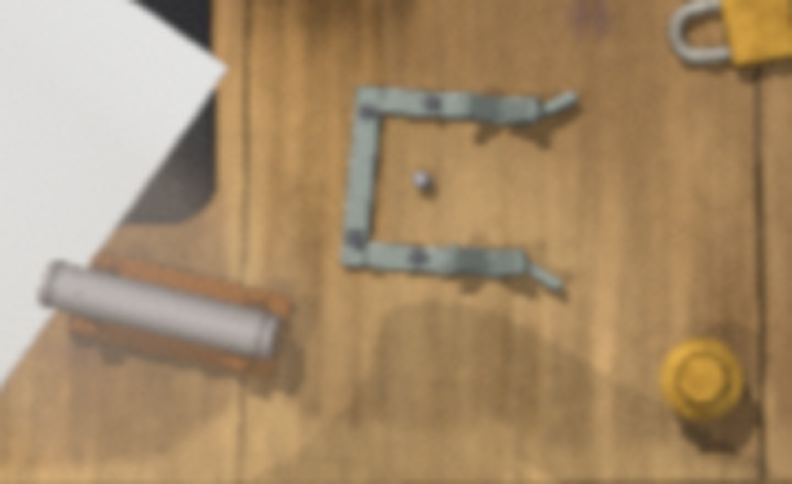

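Run:
```python
from h import *
import pickle
d=grab("top","t1"); s=grab("scene","s1")
pickle.dump((d,s),open("im1.pkl","wb"))
f=d["bgr"].astype(int)
hsv=cv2.cvtColor(d["bgr"],cv2.COLOR_BGR2HSV)
m=((hsv[...,1]<60)&(hsv[...,2]>120)).astype(np.uint8); mm=np.zeros_like(m); mm[255:305,398:478]=m[255:305,398:478]
cs,_=cv2.findContours(mm,cv2.RETR_EXTERNAL,cv2.CHAIN_APPROX_NONE)
c=max(cs,key=cv2.contourArea)[:,0,:]
W=np.array([p2w(d,u,v,0.006)[:2] for u,v in c])
r=cv2.minAreaRect((W*1000).astype(np.float32)); print("blade",r); print(cv2.boxPoints(r))
def cp(x,y,s=4.4,o=(170,220)): return ((x+.5)/s-.5+o[0],(y+.5)/s-.5+o[1])
def P(n,x,y,z): print(n,np.round(p2w(d,*cp(x,y),z)*1000,1))
P("pintop",424,178,.012)
for q in [(360,88),(345,268),(378,108),(368,240)]: P("xbar",*q,.006)
P("rail+ end",545,108,.012);P("rail- end",525,262,.012)
P("flare+",577,97,.012);P("flare-",563,292,.012)
P("weighttop",703,378,.045)
for q in [(45,283),(270,335)]: P("bar ends",*q,.026)
P("bar e1 up",62,262,.03);P("bar e1 dn",45,303,.03);P("bar e2 up",278,315,.03);P("bar e2 dn",265,357,.03)
```

```text
blade ((452.7671203613281, -92.72035217285156), (51.14015579223633, 121.1485366821289), 8.991195678710938)
[[ 418.04453   -36.88656 ]
 [ 436.97794  -156.54646 ]
 [ 487.48972  -148.55414 ]
 [ 468.5563    -28.894241]]
pintop [495.5 261.2  12. ]
xbar [539.6 292.9   6. ]
xbar [453.7 298.9   6. ]
xbar [529.9 284.1   6. ]
xbar [466.9 288.2   6. ]
rail+ end [528.4 204.1  12. ]
rail- end [455.4 213.4  12. ]
flare+ [533.5 188.9  12. ]
flare- [441.3 195.6  12. ]
weighttop [400.  130.5  45. ]
bar ends [446.4 435.   26. ]
bar ends [421.6 330.   26. ]
bar e1 up [455.7 426.2  30. ]
bar e1 dn [436.9 433.5  30. ]
bar e2 up [430.6 325.7  30. ]
bar e2 dn [411.4 331.4  30. ]
```

```bash
cat > ov.py <<'E'
from h import *
import pickle
def tf(x,y,th):
    c,s=np.cos(np.radians(th)),np.sin(np.radians(th))
    return lambda p: np.array([x+c*p[0]-s*p[1], y+s*p[0]+c*p[1], p[2]])
def holder_lines():
    L=[]
    L+=[[(58,-31,6),(58,31,6)],[(20,31,6),(58,31,6)],[(20,-31,6),(58,-31,6)]]
    for sg in (1,-1):
        L+=[[(-20,30*sg,24),(20,30*sg,24)],[(-20,42*sg,24),(20,42*sg,24)],[(-10,30*sg,12),(-35,43*sg,12)]]
    a=np.linspace(0,2*np.pi,13)
    L+=[[(35+4*np.cos(t),4*np.sin(t),12) for t in a]]
    return L
def rest_lines():
    L=[[(-50,-20,4),(50,-20,4),(50,20,4),(-50,20,4),(-50,-20,4)]]
    return L
def bar_lines(z=26):
    return [[(-55,-11,z),(55,-11,z),(55,11,z),(-55,11,z),(-55,-11,z)]]
def blade_lines():
    return [[(-60,-25,6),(60,-25,6),(60,-12,6),(50,-6.5,6),(38,-6.5,6),(38,6.5,6),(50,6.5,6),(60,12,6),(60,25,6),(-60,25,6),(-60,-25,6)]]
def draw(d,items,box,s,name):
    x0,y0,x1,y1=box
    f=cv2.resize(d["bgr"][y0:y1,x0:x1],None,fx=s,fy=s,interpolation=cv2.INTER_CUBIC)
    for pose,L,col in items:
        T=tf(*pose)
        for l in L:
            pts=np.array([((w2p(d,T(np.array(p))/1000.)-[x0,y0]+.5)*s-.5) for p in l])
            cv2.polylines(f,[np.round(pts).astype(np.int32)],False,col,1,cv2.LINE_AA)
    cv2.imwrite(name,f)
E
cat > o1.py <<'E'
from ov import *
d,s=pickle.load(open("im1.pkl","rb"))
H=(493.1,226.3,86.1); B=(452.8,-92.7,99.0); K=(433.8,379,76.5+0)
it=[(H,holder_lines(),(0,0,255)),(K,rest_lines(),(0,255,0)),(K,bar_lines(),(255,0,0)),(B,blade_lines(),(0,0,255))]
draw(d,it,(170,220,350,330),4.4,"pics/ov_t.png")
draw(s,it,(200,150,400,300),4,"pics/ov_s.png")
E
python3 o1.py
```

```text
(no output)
```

View pics/ov_t.png

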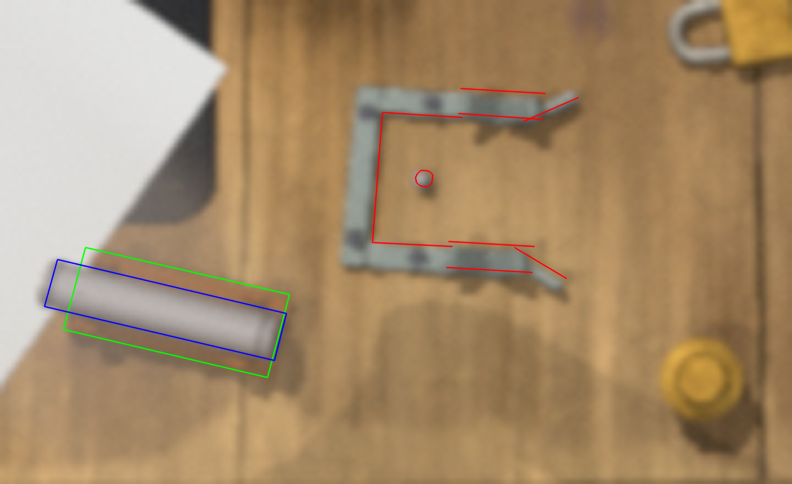

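View pics/ov_s.png

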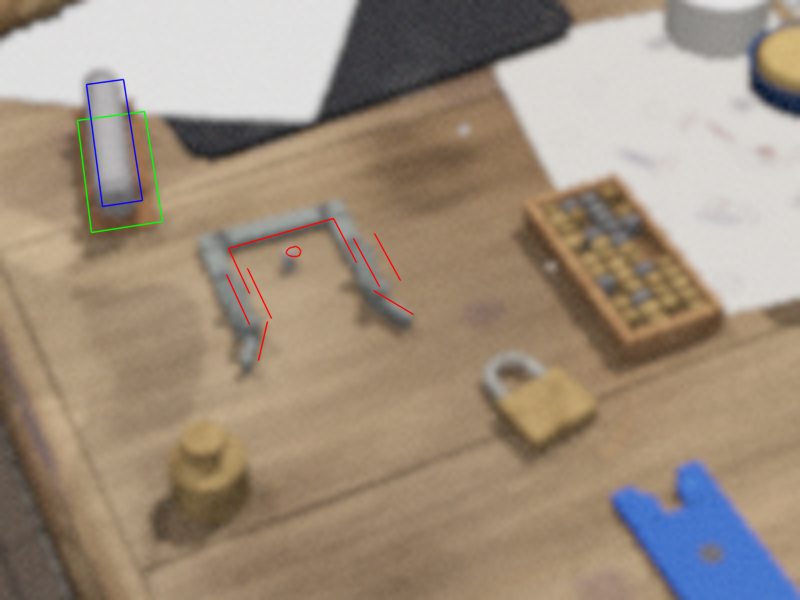

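Run:
```python
from ov import *
d,s=pickle.load(open("im1.pkl","rb"))
hsv=cv2.cvtColor(s["bgr"],cv2.COLOR_BGR2HSV)
m=((hsv[...,1]<60)&(hsv[...,2]>120)).astype(np.uint8); mm=np.zeros_like(m); mm[315:395,290:370]=m[315:395,290:370]
cs,_=cv2.findContours(mm,cv2.RETR_EXTERNAL,cv2.CHAIN_APPROX_NONE)
c=max(cs,key=cv2.contourArea)[:,0,:]
W=np.array([p2w(s,u,v,0.006)[:2] for u,v in c])
print("blade scene",cv2.minAreaRect((W*1000).astype(np.float32)))
def cp(x,y,k=4,o=(200,150)): return ((x+.5)/k-.5+o[0],(y+.5)/k-.5+o[1])
def P(n,x,y,z): print(n,np.round(p2w(s,*cp(x,y),z)*1000,1))
P("pintop",289,258,.012)
for q in [(205,237),(342,203),(229,253),(327,225)]: P("xbar",*q,.006)
P("flare+",410,318,.012);P("flare-",248,365,.012)
P("weighttop",200,437,.045)
for q in [(335,238,),]: pass
def cpt(u,v,z): print(np.round(p2w(d,u,v,z)*1000,1))
print("padlock/tray top cam"); cpt(345,225,.013); cpt(322,226,.013); cpt(335,235,.013); cpt(279,200,.018); cpt(335,198,.018)
for u,v in [(373,202),(428,223)]: cpt(u,v,.006)
f=d["bgr"]; cv2.imwrite("pics/c2.png",cv2.resize(f[165:305,200:480],None,fx=2.8,fy=2.8,interpolation=cv2.INTER_CUBIC))
```

```text
blade scene ((450.1931457519531, -92.45780181884766), (54.22227478027344, 123.7566909790039), 8.827506065368652)
pintop [491.4 257.5  12. ]
xbar [457.9 300.    6. ]
xbar [537.7 291.6   6. ]
xbar [465.2 282.    6. ]
xbar [522.8 278.6   6. ]
flare+ [531.1 186.7  12. ]
flare- [442.1 193.5  12. ]
weighttop [396.3 131.1  45. ]
padlock/tray top cam
[567.8  96.2  13. ]
[566.1 144.3  13. ]
[546.8 117.4  13. ]
[621.4 234.1  18. ]
[624.6 116.6  18. ]
[618.   36.1   6. ]
[571.8 -78.4   6. ]
```

View pics/c2.png

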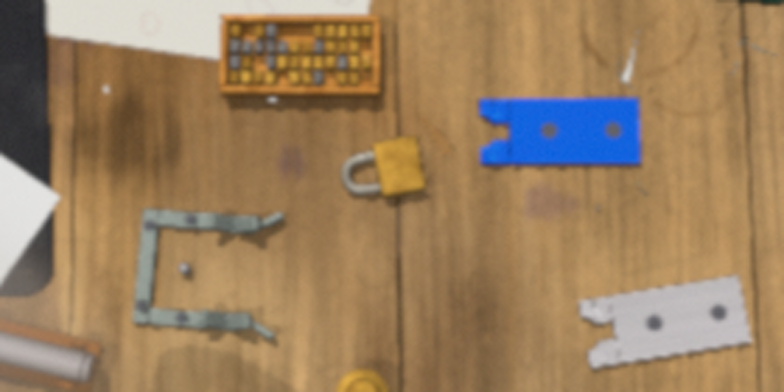

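The steel blade is confirmed at about (452, -93) mm with heading 99°. The holder is at about (491, 225) mm with heading 85°. Both cameras agree to 2–4 mm and the sizes fit. I'll start moving.

arm_command([
  [0,0,0.08,0.15,0.75],
  [0,0,0.08,0.15,0.75],
  [0,0,0.08,0.15,0.75],
  [0,0,0.08,0.15,0.75],
  [0,0,0.08,0.15,0.75],
  [0,0,0.08,0.15,0.75],
  [0,0,0.08,0.15,0.75],
  [0,0,0.08,0.15,0.75],
], squeeze=20)

```text
clock: 0.87
tool_pos: [0.1915, 0.5154, 0.1907]
eef_rot: [[-0.264, 0.965, -0.0], [0.965, 0.264, -0.001], [-0.0, -0.0, -1.0]]
ft_force: [-0.2, -0.1, 0.0]
width: 0.0638
```

```bash
cat > g.py <<'E'
from h import *
import sys
s=bot.get_state()
R=s["eef_rot"]; p=s["tool_pos"]*1000
ang=np.degrees(np.arctan2(R[1,1],R[0,1]))
print("t %.2f p %s yang %.2f tilt %s F %s w %.1f"%(s["clock"],np.round(p,1),ang,np.round(R[:2,2],4),np.round(s["ft_force"],1),s["width"]*1000))
if len(sys.argv)>3:
    t=np.array([float(a) for a in sys.argv[1:4]])
    print("shift shares",np.round(R.T@(t-p)/75,3))
if len(sys.argv)>4:
    da=(float(sys.argv[4])-ang+180)%360-180
    print("turn share",round(-da/45,3))
E
python3 g.py 459.5 -140 80 9
```

```text
t 0.87 p [191.5 515.4 190.7] yang 15.28 tilt [-0.0002 -0.0005] F [-0.2 -0.1  0. ] w 63.8
shift shares [-9.371  1.144  1.48 ]
turn share 0.14
```

arm_command([
  [-0.3,0.04,0.05,0,0.75],
  [-0.5,0.06,0.05,0,0.75],
  [-0.5,0.06,0.05,0,0.75],
  [-0.5,0.06,0.05,0,0.75],
  [-0.5,0.06,0.05,0,0.75],
  [-0.5,0.06,0.05,0,0.75],
  [-0.5,0.06,0.05,0,0.75],
  [-0.5,0.06,0.05,0,0.75],
])

```text
clock: 1.53
tool_pos: [0.3016, 0.2487, 0.1611]
eef_rot: [[-0.27, 0.963, 0.0], [0.963, 0.27, 0.0], [0.0, 0.0, -1.0]]
ft_force: [1.2, -0.4, -0.2]
width: 0.064
```

arm_command([
  [-0.5,0.06,0.05,0,0.75],
  [-0.5,0.06,0.05,0,0.75],
  [-0.5,0.06,0.05,0,0.75],
  [-0.5,0.06,0.05,0,0.75],
  [-0.5,0.06,0.05,0,0.75],
  [-0.5,0.06,0.05,0,0.75],
  [-0.5,0.06,0.05,0,0.75],
  [-0.5,0.06,0.05,0,0.75],
])

```text
clock: 2.2
tool_pos: [0.4172, -0.0308, 0.1312]
eef_rot: [[-0.269, 0.963, 0.001], [0.963, 0.269, 0.0], [-0.0, 0.001, -1.0]]
ft_force: [0.0, 0.7, -0.1]
width: 0.0644
```

```bash
python3 g.py 459.5 -140 60 9
```

```text
t 2.20 p [417.2 -30.8 131.2] yang 15.58 tilt [0.0007 0.0002] F [ 0.   0.7 -0.1] w 64.4
shift shares [-1.554  0.152  0.95 ]
turn share 0.146
```

arm_command([
  [-0.4,0.04,0.2,0,0.75],
  [-0.5,0.05,0.25,0,0.75],
  [-0.4,0.04,0.25,0,0.75],
  [-0.25,0.022,0.25,0.146,0.75],
  [0,0,0,0,0.75],
])

```text
clock: 2.62
tool_pos: [0.4574, -0.1397, 0.0561]
eef_rot: [[-0.15, 0.989, -0.007], [0.989, 0.15, 0.002], [0.003, -0.006, -1.0]]
ft_force: [0.1, -0.4, -0.3]
width: 0.0643
```

```bash
python3 g.py 459.5 -140 20 9
python3 - <<'E'
from ov import *
d=grab("top","t2"); s=grab("scene","s2"); pickle.dump((d,s),open("im2.pkl","wb"))
B=(452,-92.6,99.0)
st=bot.get_state();p=st["tool_pos"]*1000
it=[(B,blade_lines(),(0,0,255)),((0,0,0),[[p,(p[0],p[1],6)]],(0,255,0))]
draw(d,it,(390,230,510,320),6.6,"pics/ov_t2.png")
draw(s,it,(260,270,420,390),5,"pics/ov_s2.png")
E
```

```text
t 2.62 p [ 457.4 -139.7   56.1] yang 8.65 tilt [-0.0066  0.0016] F [ 0.1 -0.4 -0.3] w 64.3
shift shares [-0.01   0.031  0.481]
turn share -0.008
```

View pics/ov_t2.png

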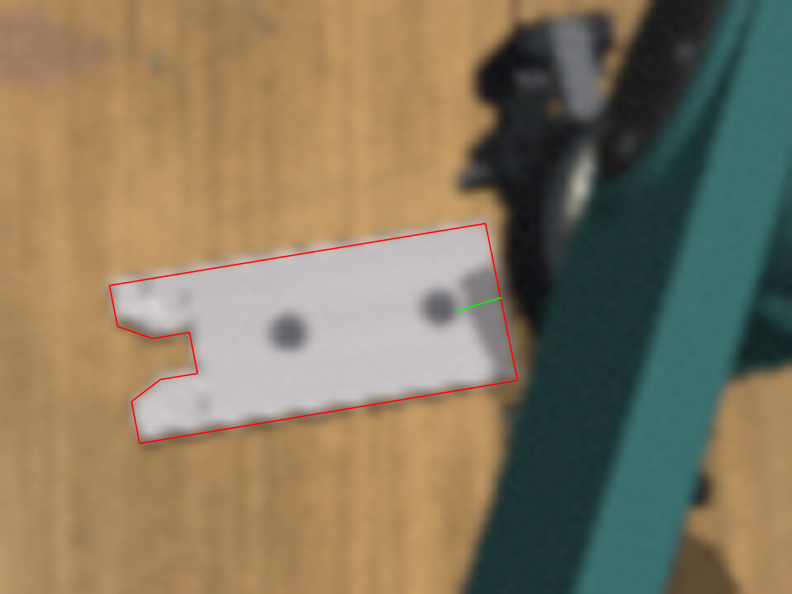

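View pics/ov_s2.png

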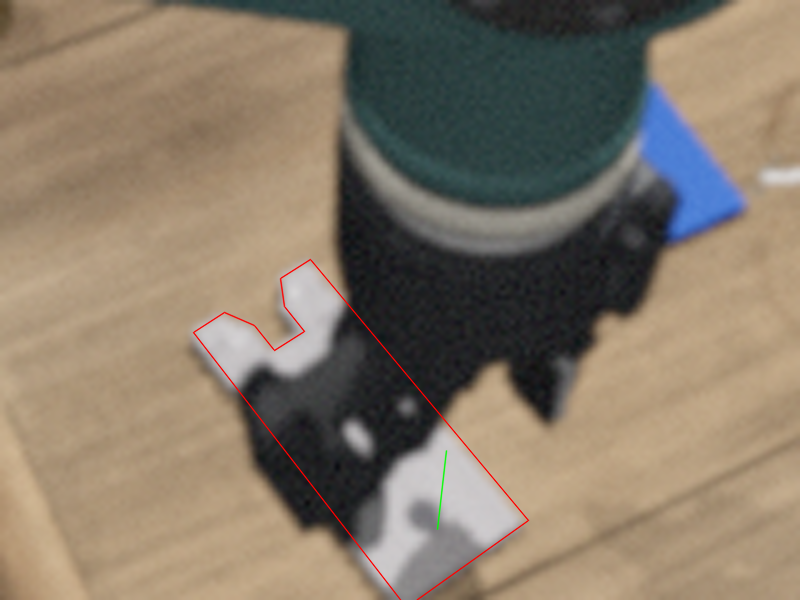

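arm_command([
  [0,0.01,0.2,0,0.75],
  [0,0.01,0.2,0,0.75],
  [0,0,0.1,0,0.75],
  [0,0,0.04,0,0.75],
  [0,0,0,0,0.75],
  [0,0,0,0,0.75],
])

```text
clock: 3.22
tool_pos: [0.4611, -0.1368, 0.0207]
eef_rot: [[-0.158, 0.987, 0.001], [0.987, 0.158, -0.0], [-0.001, 0.001, -1.0]]
ft_force: [-0.3, -0.3, -0.4]
width: 0.0643
```

```bash
python3 g.py 459.5 -140 8 9
```

```text
t 3.22 p [ 461.1 -136.8   20.7] yang 9.11 tilt [ 0.0015 -0.0004] F [-0.3 -0.3 -0.4] w 64.3
shift shares [-0.038 -0.028  0.17 ]
turn share 0.003
```

arm_command([
  [-0.03,-0.02,0.05,0,0.75],
  [0,0,0.05,0,0.75],
  [0,0,0.03,0,0.75],
  [0,0,0,0,0.75],
  [0,0,0,0,0.75],
])

```text
clock: 3.63
tool_pos: [0.4593, -0.1396, 0.0098]
eef_rot: [[-0.157, 0.988, -0.0], [0.988, 0.157, 0.0], [0.0, -0.0, -1.0]]
ft_force: [0.8, 0.2, 0.1]
width: 0.064
```

```bash
python3 g.py 459.5 -140 8 9
```

```text
t 3.63 p [ 459.3 -139.6    9.8] yang 9.03 tilt [-0.0004  0.0003] F [0.8 0.2 0.1] w 64.0
shift shares [-0.005  0.002  0.024]
turn share 0.001
```

arm_command([
  [0,0,0.02,0,0.75],
  [0,0,0.02,0,0.7],
  [0,0,0,0,0.7],
])

```text
clock: 3.88
tool_pos: [0.4593, -0.1396, 0.0067]
eef_rot: [[-0.157, 0.988, -0.0], [0.988, 0.157, 0.0], [0.0, -0.0, -1.0]]
ft_force: [0.3, 0.4, -1.3]
width: 0.0596
```

```bash
python3 g.py
python3 - <<'E'
from ov import *
d=grab("top","t3"); s=grab("scene","s3",(260,270,420,390),5)
E
```

```text
t 3.88 p [ 459.3 -139.6    6.7] yang 9.04 tilt [-0.0004  0.0003] F [ 0.3  0.4 -1.3] w 59.6
```

View pics/s3.png

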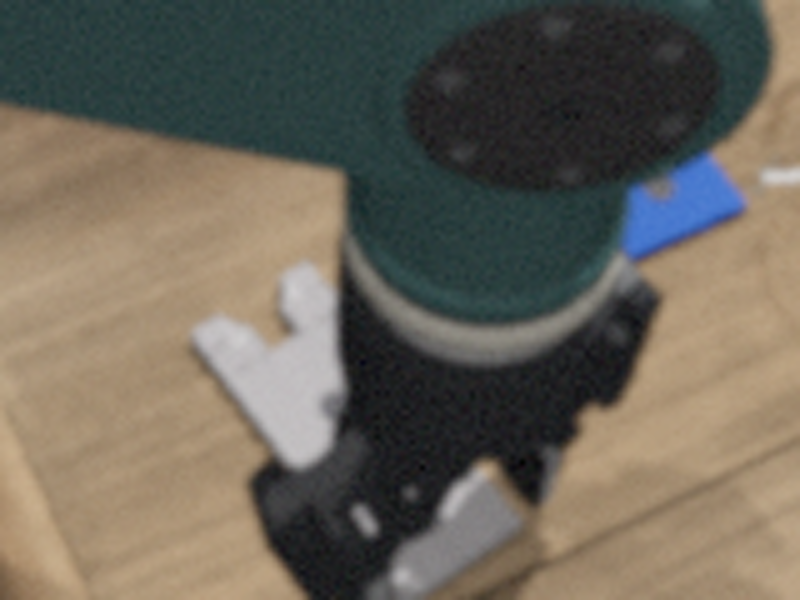

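arm_command([
  [0,0,0,0,0.62],
  [0,0,0,0,0.55],
  [0,0,0,0,0.5],
  [0,0,0,0,0.5],
  [0,0,0,0,0.5],
], squeeze=20)

```text
clock: 4.4
tool_pos: [0.4595, -0.1397, 0.0072]
eef_rot: [[-0.157, 0.988, 0.0], [0.988, 0.157, -0.0], [-0.0, 0.0, -1.0]]
ft_force: [-0.5, -0.5, 3.1]
width: 0.0495
```

```bash
python3 g.py
```

```text
t 4.40 p [ 459.5 -139.7    7.2] yang 9.05 tilt [ 0.0002 -0.0001] F [-0.5 -0.5  3.1] w 49.5
```

arm_command([
  [0.05,0,0,0.038,0.5],
  [0.1,0,0,0.038,0.5],
  [0.13,0,0,0.038,0.5],
  [0.13,0,0,0.038,0.5],
  [0.13,0,0,0.038,0.5],
  [0.13,0,0,0.038,0.5],
  [0.13,0,0,0.038,0.5],
  [0.1,0,0,0.038,0.5],
])

```text
clock: 5.07
tool_pos: [0.4565, -0.0725, 0.0072]
eef_rot: [[0.082, 0.997, 0.0], [0.997, -0.082, -0.002], [-0.002, 0.001, -1.0]]
ft_force: [-0.1, -2.2, 0.8]
width: 0.049
```

```bash
python3 g.py 479.9 95 7.2 -4.7
```

```text
t 5.07 p [456.5 -72.5   7.2] yang -4.69 tilt [ 0.0005 -0.0016] F [-0.1 -2.2  0.8] w 49.0
shift shares [ 2.251  0.128 -0.003]
turn share 0.0
```

arm_command([
  [0.14,0.008,0,0,0.5],
  [0.14,0.008,0,0,0.5],
  [0.14,0.008,0,0,0.5],
  [0.14,0.008,0,0,0.5],
  [0.14,0.008,0,0,0.5],
  [0.14,0.008,0,0,0.5],
  [0.14,0.008,0,0,0.5],
  [0.14,0.008,0,0,0.5],
])

```text
clock: 5.73
tool_pos: [0.4683, 0.0119, 0.0072]
eef_rot: [[0.081, 0.997, 0.0], [0.997, -0.081, -0.0], [-0.0, 0.0, -1.0]]
ft_force: [-0.9, -4.6, 3.9]
width: 0.0493
```

arm_command([
  [0.14,0.008,0,0,0.5],
  [0.14,0.008,0,0,0.5],
  [0.14,0.008,0,0,0.5],
  [0.14,0.008,0,0,0.5],
  [0.14,0.008,0,0,0.5],
  [0.14,0.008,0,0,0.5],
  [0.1,0.005,0,0,0.5],
  [0,0,0,0,0.5],
])

```text
clock: 6.4
tool_pos: [0.478, 0.0833, 0.0073]
eef_rot: [[0.08, 0.997, 0.001], [0.997, -0.08, 0.002], [0.002, 0.001, -1.0]]
ft_force: [0.9, 1.3, 4.8]
width: 0.0487
```

```bash
python3 g.py 479.9 95 7.2 -4.7
python3 - <<'E'
from ov import *
d=grab("top","t4",(230,210,390,330),5); s=grab("scene","s4",(220,170,380,290),5)
pickle.dump((d,s),open("im4.pkl","wb"))
E
```

```text
t 6.40 p [478.   83.3   7.3] yang -4.58 tilt [0.0007 0.0024] F [0.9 1.3 4.8] w 48.7
shift shares [0.157 0.013 0.001]
turn share 0.003
```

View pics/t4.png

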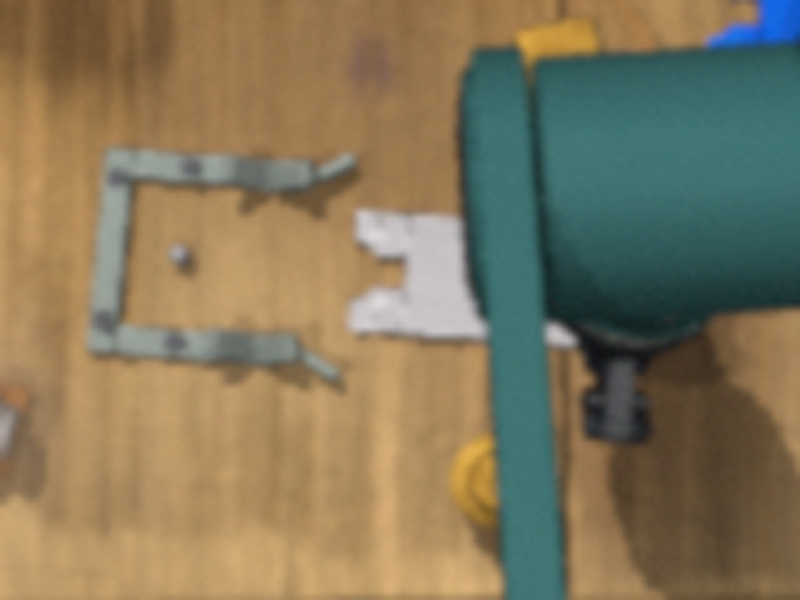

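View pics/s4.png

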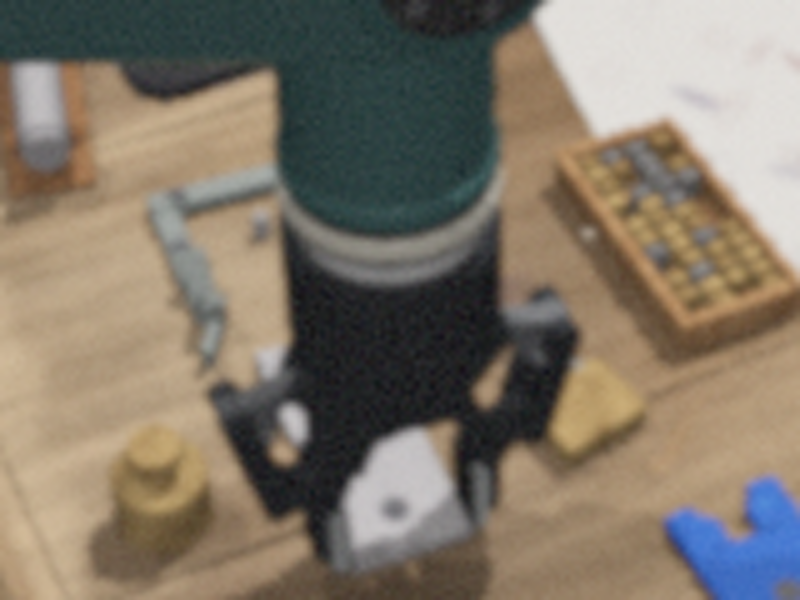

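Run:
```python
from ov import *
d,s=pickle.load(open("im4.pkl","rb"))
for z in (.04,.06,.08): print(z,np.round(p2w(d,353,298,z)*1000),"weight far edge z45",np.round(p2w(d,327,297.5,.045)*1000))
# scene: left knuckle low end crop (212,392)..(285,515)
for z in (.02,.04,.06,.08): print(z,np.round(p2w(s,220+215/5,170+385/5,z)*1000),np.round(p2w(s,220+560/5,170+440/5,z)*1000))
```

```text
0.04 [415.  83.  40.] weight far edge z45 [416. 135.  45.]
0.06 [414.  84.  60.] weight far edge z45 [416. 135.  45.]
0.08 [413.  85.  80.] weight far edge z45 [416. 135.  45.]
0.02 [436. 170.  20.] [547.  82.  20.]
0.04 [431. 152.  40.] [538.  67.  40.]
0.06 [426. 135.  60.] [530.  53.  60.]
0.08 [421. 117.  80.] [522.  38.  80.]
```

```bash
python3 g.py 485.3 160 7.2 -4.7
```

```text
t 6.50 p [478.   83.3   7.2] yang -4.62 tilt [0.0009 0.0041] F [0.5 4.3 4.4] w 49.2
shift shares [1.028 0.015 0.005]
turn share 0.002
```

arm_command([
  [0.1,0.002,0,0,0.5],
  [0.13,0.002,0,0,0.5],
  [0.13,0.002,0,0,0.5],
  [0.13,0.002,0,0,0.5],
  [0.13,0.002,0,0,0.5],
  [0.1,0,0,0,0.5],
  [0.06,0,0,0,0.5],
  [0,0,0,0,0.5],
])

```text
clock: 7.17
tool_pos: [0.4833, 0.1392, 0.0072]
eef_rot: [[0.081, 0.997, 0.0], [0.997, -0.081, -0.001], [-0.001, 0.0, -1.0]]
ft_force: [-0.2, -0.9, 6.0]
width: 0.0492
```

```bash
python3 g.py 485.3 160 7.2 -4.7
python3 - <<'E'
from ov import *
d=grab("top","t5",(230,210,390,330),5); s=grab("scene","s5",(220,170,380,290),5)
pickle.dump((d,s),open("im5.pkl","wb"))
E
```

```text
t 7.17 p [483.3 139.2   7.2] yang -4.62 tilt [ 0.0003 -0.0008] F [-0.2 -0.9  6. ] w 49.2
shift shares [0.279 0.004 0.   ]
turn share 0.002
```

View pics/t5.png

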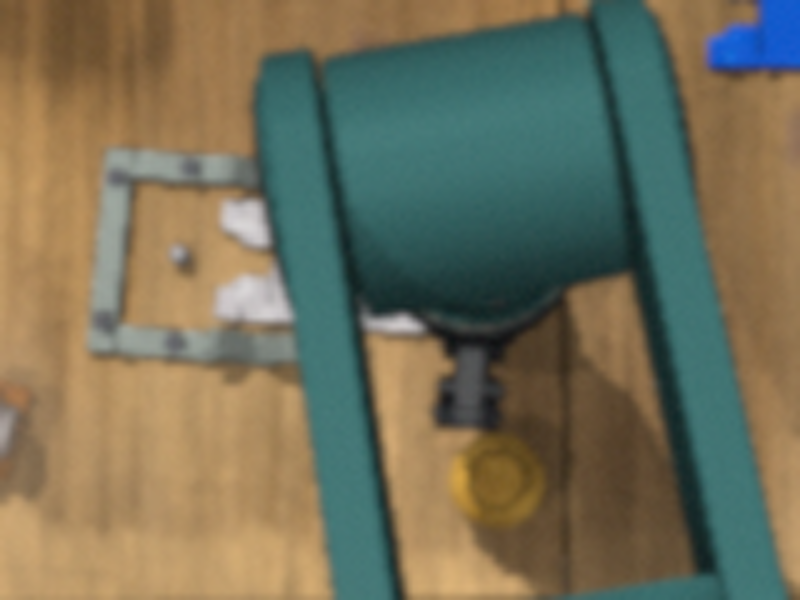

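View pics/s5.png

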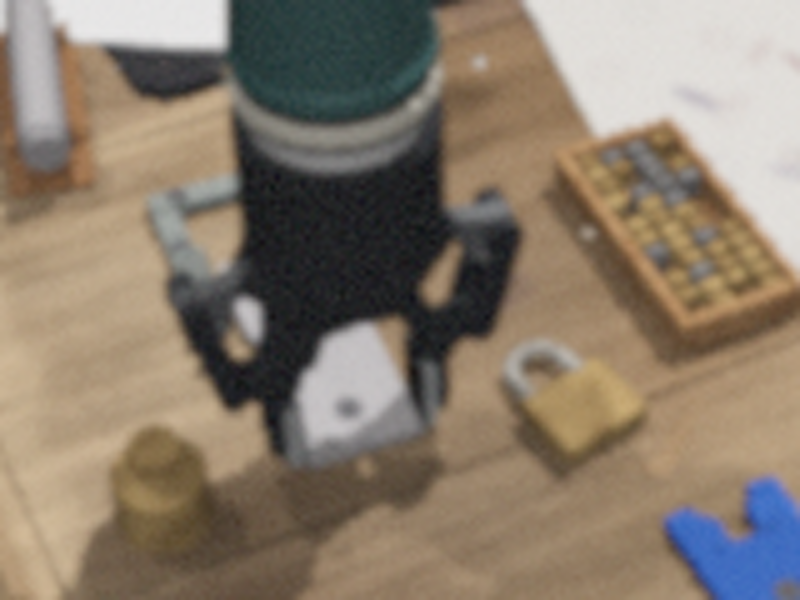

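arm_command([
  [0.06,0,0,0,0.5],
  [0.08,0,0,0,0.5],
  [0.08,0,0,0,0.5],
  [0.06,0,0,0,0.5],
  [0.02,0,0,0,0.5],
  [0,0,0,0,0.5],
])

```text
clock: 7.77
tool_pos: [0.485, 0.1608, 0.0073]
eef_rot: [[0.081, 0.997, 0.0], [0.997, -0.081, -0.002], [-0.002, 0.0, -1.0]]
ft_force: [-0.0, -3.7, 5.6]
width: 0.049
```

```bash
python3 g.py 486.1 169.8 7.2 -4.7
python3 - <<'E'
from ov import *
d=grab("top","t6",(230,210,390,330),5)
E
```

```text
t 7.77 p [485.  160.8   7.3] yang -4.64 tilt [ 0.     -0.0019] F [-0.  -3.7  5.6] w 49.0
shift shares [0.121 0.004 0.   ]
turn share 0.001
```

View pics/t6.png

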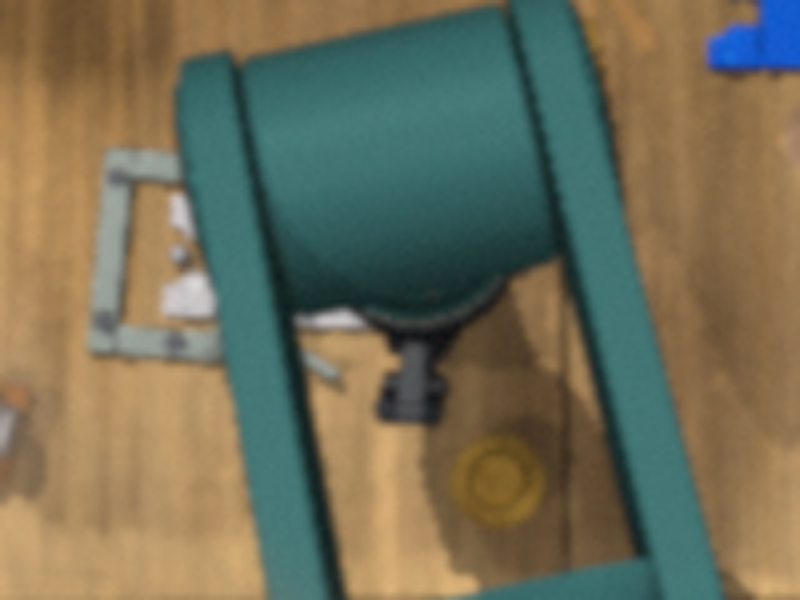

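arm_command([
  [0,0,0,0,0.6],
  [0,0,0,0,0.65],
  [0,0,0,0,0.68],
  [-0.15,0,0,0,0.68],
  [-0.25,0,0,0,0.68],
  [-0.2,0,0,0,0.68],
  [0,0,-0.04,0,0.3],
  [0,0,0,0,0.3],
])

```text
clock: 8.48
tool_pos: [0.4813, 0.1161, 0.0102]
eef_rot: [[0.083, 0.997, 0.0], [0.997, -0.083, 0.001], [0.001, 0.0, -1.0]]
ft_force: [0.4, 0.4, 0.9]
width: 0.0345
```

arm_command([
  [0,0,0,0,0.3],
  [0,0,0,0,0.3],
  [0,0,0,0,0.3],
])

```text
clock: 8.73
tool_pos: [0.4813, 0.1173, 0.01]
eef_rot: [[0.08, 0.997, 0.0], [0.997, -0.08, 0.0], [0.0, 0.0, -1.0]]
ft_force: [0.2, -0.1, 0.1]
width: 0.0252
```

```bash
python3 g.py 486.1 169.8 7.2 -4.7
python3 - <<'E'
from ov import *
d=grab("top","t7",(230,210,390,330),5); s=grab("scene","s7",(220,170,380,290),5)
E
```

```text
t 8.73 p [481.3 117.3  10. ] yang -4.60 tilt [0.0001 0.0003] F [ 0.2 -0.1  0.1] w 25.2
shift shares [0.703 0.008 0.037]
turn share 0.002
```

View pics/t7.png

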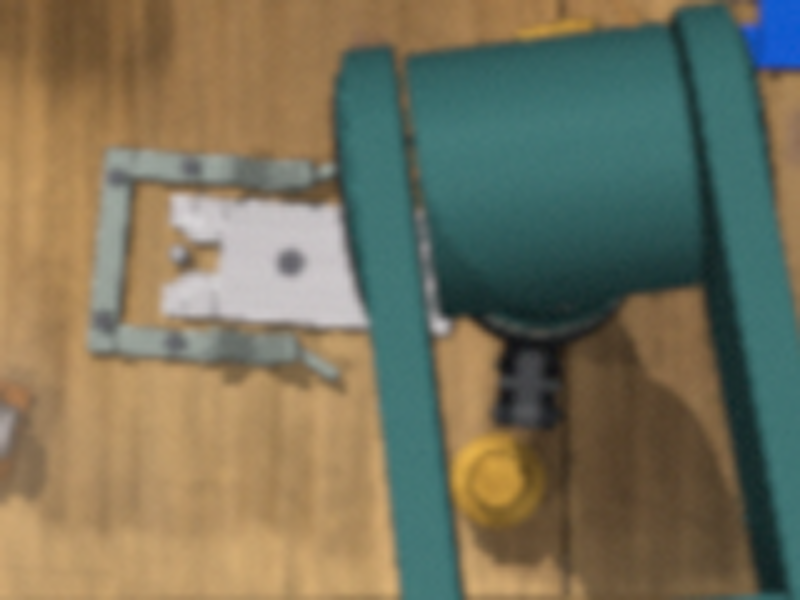

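View pics/s7.png

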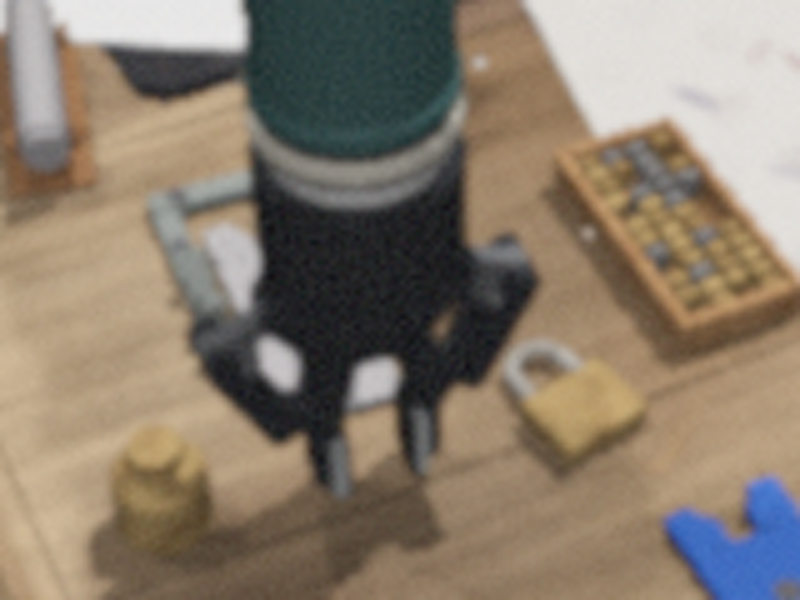

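arm_command([
  [0.08,0,0,0,0.3],
  [0.08,0,0,0,0.3],
  [0.06,0,0,0,0.3],
  [0.04,0,0,0,0.3],
  [0.03,0,0,0,0.3],
  [0.02,0,0,0,0.3],
])

```text
clock: 9.33
tool_pos: [0.4831, 0.1401, 0.01]
eef_rot: [[0.08, 0.997, -0.0], [0.997, -0.08, -0.001], [-0.001, -0.0, -1.0]]
ft_force: [-0.6, -2.6, 0.4]
width: 0.0255
```

```bash
python3 g.py
```

```text
t 9.33 p [483.1 140.1  10. ] yang -4.59 tilt [-0.0002 -0.0009] F [-0.6 -2.6  0.4] w 25.5
```

arm_command([
  [0.02,0,0,0,0.3],
  [0.02,0,0,0,0.3],
  [0.02,0,0,0,0.3],
])

```text
clock: 9.58
tool_pos: [0.4835, 0.1443, 0.01]
eef_rot: [[0.081, 0.997, -0.0], [0.997, -0.081, -0.0], [-0.0, -0.0, -1.0]]
ft_force: [-0.1, -2.2, 0.6]
width: 0.0256
```

```bash
python3 g.py
python3 - <<'E'
from ov import *
d=grab("top","t8",(230,210,390,330),5)
E
```

```text
t 9.58 p [483.5 144.3  10. ] yang -4.65 tilt [-0.0002 -0.0004] F [-0.1 -2.2  0.6] w 25.6
```

View pics/t8.png

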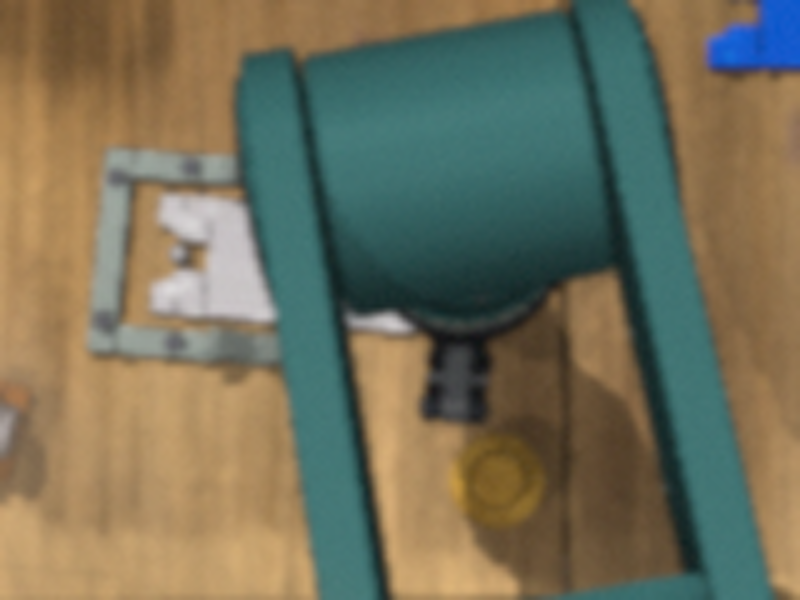

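arm_command([
  [0.02,0,0,0,0.3],
  [0.02,0,0,0,0.3],
  [0.015,0,0,0,0.3],
])

```text
clock: 9.88
tool_pos: [0.4839, 0.1486, 0.01]
eef_rot: [[0.081, 0.997, 0.0], [0.997, -0.081, 0.0], [0.0, -0.0, -1.0]]
ft_force: [-1.1, -1.3, 0.3]
width: 0.0257
```

arm_command([
  [0.01,0,0,0,0.3],
  [0.01,0,0,0,0.3],
])

```text
clock: 10.05
tool_pos: [0.484, 0.1501, 0.01]
eef_rot: [[0.081, 0.997, -0.0], [0.997, -0.081, 0.0], [0.0, -0.0, -1.0]]
ft_force: [-0.5, -1.7, 0.6]
width: 0.0258
```

```bash
python3 g.py
python3 - <<'E'
from ov import *
d=grab("top","t9",(230,210,390,330),5)
E
```

```text
t 10.05 p [484.  150.1  10. ] yang -4.63 tilt [-0.  0.] F [-0.5 -1.7  0.6] w 25.8
```

View pics/t9.png

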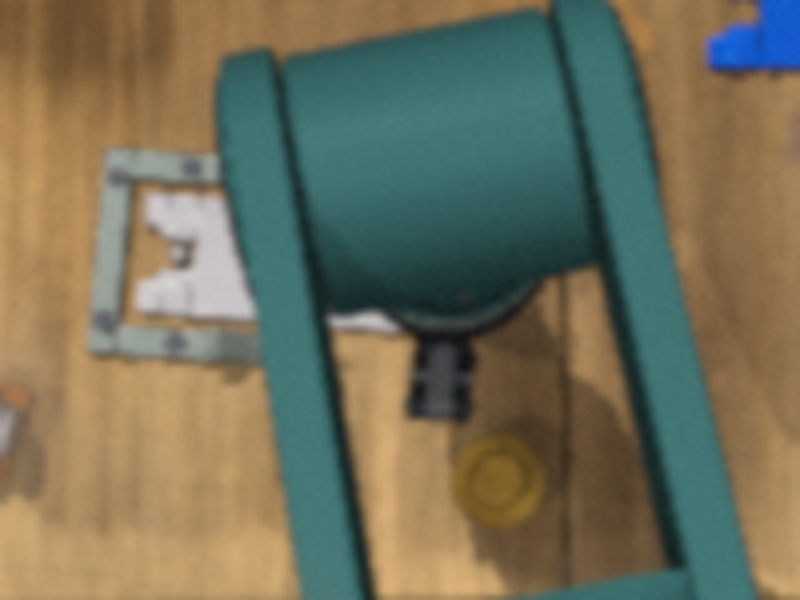

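Nearly home, with no jump in force yet. I'll keep pushing in 0.75 mm rows and watch the force.

arm_command([
  [0.01,0,0,0,0.3],
  [0.01,0,0,0,0.3],
])

```text
clock: 10.27
tool_pos: [0.4841, 0.1516, 0.01]
eef_rot: [[0.081, 0.997, 0.0], [0.997, -0.081, 0.0], [0.0, 0.0, -1.0]]
ft_force: [-0.7, -1.3, -1.0]
width: 0.0258
```

arm_command([
  [0.01,0,0,0,0.3],
  [0.01,0,0,0,0.3],
])

```text
clock: 10.43
tool_pos: [0.4842, 0.1525, 0.01]
eef_rot: [[0.081, 0.997, -0.0], [0.997, -0.081, -0.001], [-0.001, -0.0, -1.0]]
ft_force: [-0.3, -3.9, 0.6]
width: 0.0256
```

arm_command([
  [0.01,0,0,0,0.3],
  [0,0,0,0,0.3],
])

```text
clock: 10.6
tool_pos: [0.4842, 0.1526, 0.01]
eef_rot: [[0.081, 0.997, -0.0], [0.997, -0.081, -0.003], [-0.003, -0.0, -1.0]]
ft_force: [-0.7, -6.1, 0.6]
width: 0.0255
```

arm_command([
  [0.01,0,0,0,0.3],
  [0,0,0,0,0.3],
])

```text
clock: 10.77
tool_pos: [0.4842, 0.1527, 0.01]
eef_rot: [[0.081, 0.997, -0.001], [0.997, -0.081, -0.004], [-0.004, -0.0, -1.0]]
ft_force: [-1.3, -7.4, 2.7]
width: 0.0254
```

arm_command([
  [0.02,0,0,0,0.3],
  [0,0,0,0,0.3],
  [0,0,0,0,0.3],
])

```text
clock: 11.02
tool_pos: [0.4842, 0.153, 0.01]
eef_rot: [[0.081, 0.997, -0.001], [0.997, -0.081, -0.007], [-0.007, -0.001, -1.0]]
ft_force: [-0.8, -11.3, 2.4]
width: 0.0252
```

arm_command([
  [-0.1,0,0,0,0.3],
  [-0.2,0,0,0,0.3],
  [-0.2,0,-0.1,0,0.5],
  [-0.3,0,-0.4,0,0.7],
  [-0.4,0,-0.4,0,0.7],
  [-0.4,0,-0.4,0,0.7],
  [-0.3,0,-0.3,0,0.7],
  [0,0,0,0,0.7],
])

```text
clock: 11.68
tool_pos: [0.4766, 0.012, 0.1353]
eef_rot: [[0.085, 0.996, 0.013], [0.996, -0.085, -0.001], [-0.0, 0.013, -1.0]]
ft_force: [1.0, -0.7, 1.3]
width: 0.0599
```

```bash
python3 g.py
cat > o10.py <<'E'
from ov import *
d=grab("top","t10",(230,210,390,330),5); s=grab("scene","s10",(220,170,380,290),5)
pickle.dump((d,s),open("im10.pkl","wb"))
E
python3 o10.py
```

```text
t 11.68 p [476.6  12.  135.3] yang -4.86 tilt [ 0.0126 -0.0014] F [ 1.  -0.7  1.3] w 59.9
```

View pics/t10.png

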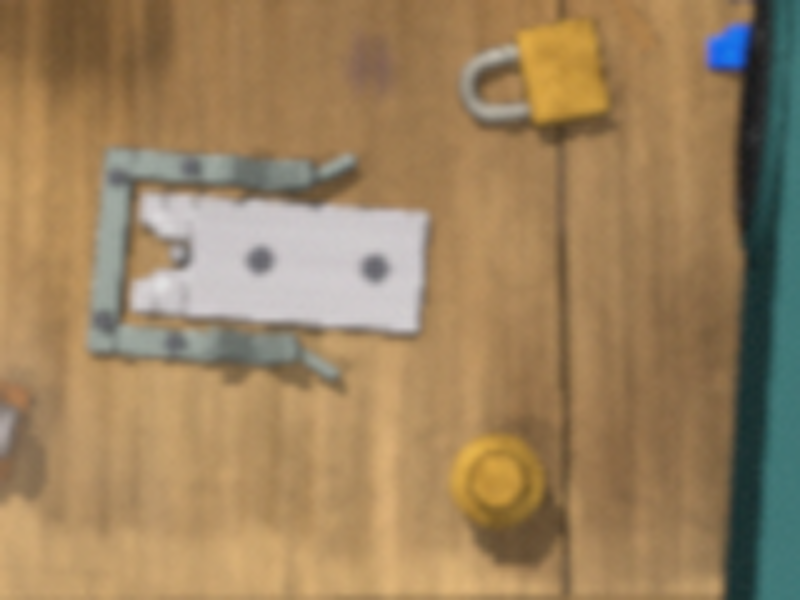

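View pics/s10.png

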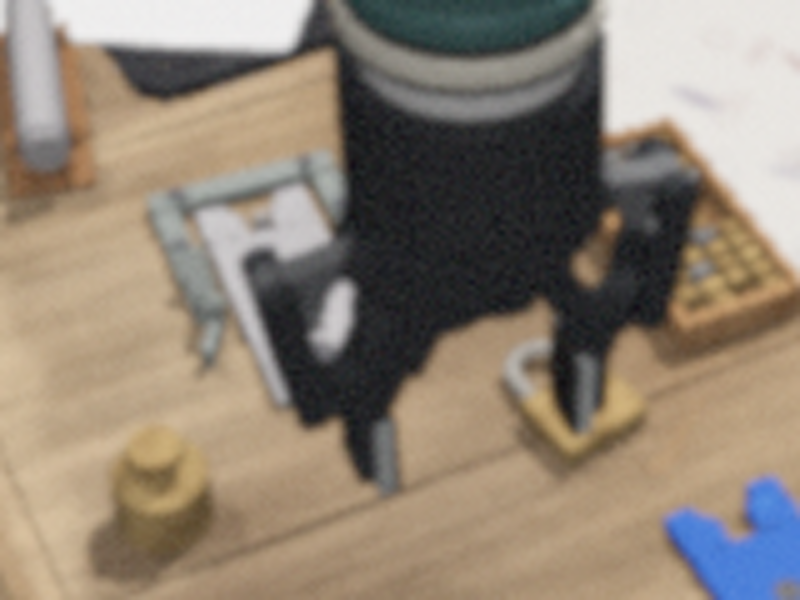

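```bash
cat > bl.py <<'E'
from ov import *
import sys
d,s=pickle.load(open(sys.argv[1],"rb"))
hsv=cv2.cvtColor(d["bgr"],cv2.COLOR_BGR2HSV)
m=((hsv[...,1]<45)&(hsv[...,2]>150)).astype(np.uint8); mm=np.zeros_like(m); mm[243:280,250:320]=m[243:280,250:320]
cs,_=cv2.findContours(mm,cv2.RETR_EXTERNAL,cv2.CHAIN_APPROX_NONE)
c=max(cs,key=cv2.contourArea)[:,0,:]
W=np.array([p2w(d,u,v,0.006)[:2] for u,v in c])
print("blade",cv2.minAreaRect((W*1000).astype(np.float32)))
H=(490.6,224.6,85.3)
T=tf(*H);b=T((-7,0,0))
it=[(H,holder_lines(),(0,0,255)),((b[0],b[1],85.3),blade_lines(),(0,160,0))]
draw(d,it,(230,210,390,330),5,"pics/ov10.png")
E
python3 bl.py im10.pkl
```

```text
blade ((491.4869079589844, 221.20742797851562), (120.42706298828125, 51.08382034301758), 85.33877563476562)
```

View pics/ov10.png

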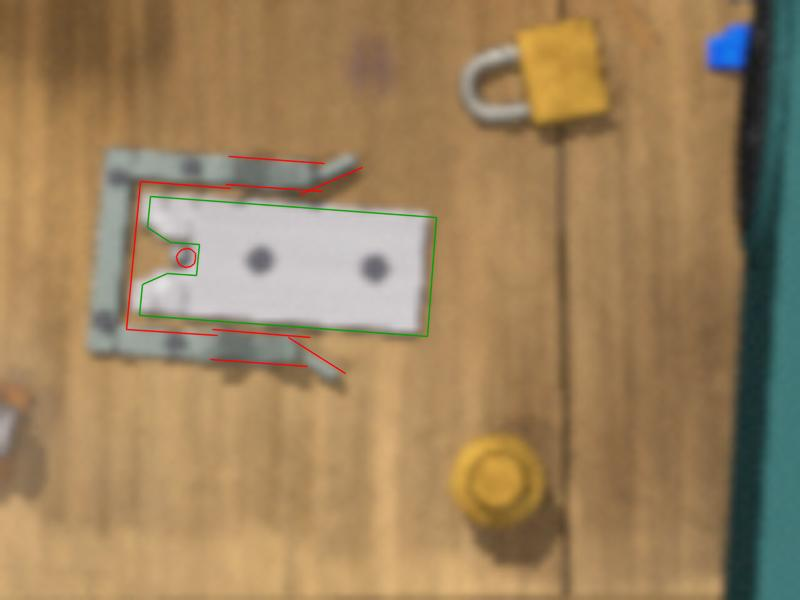

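```bash
python3 g.py 434 381 90 -14;  python3 - <<'E'
from ov import *
d,s=pickle.load(open("im10.pkl","rb"))
K=(434,381.5,76.)
it=[(K,bar_lines(),(255,0,0))]
draw(d,it,(170,260,270,335),7,"pics/ov_k.png")
draw(s,it,(200,150,280,210),8,"pics/ov_ks.png")
E
```

```text
t 11.78 p [473.9  15.  130.1] yang -4.74 tilt [0.0036 0.0017] F [-0.7  0.9 -0.5] w 59.9
shift shares [ 4.818 -0.935  0.541]
turn share 0.206
```

View pics/ov_k.png

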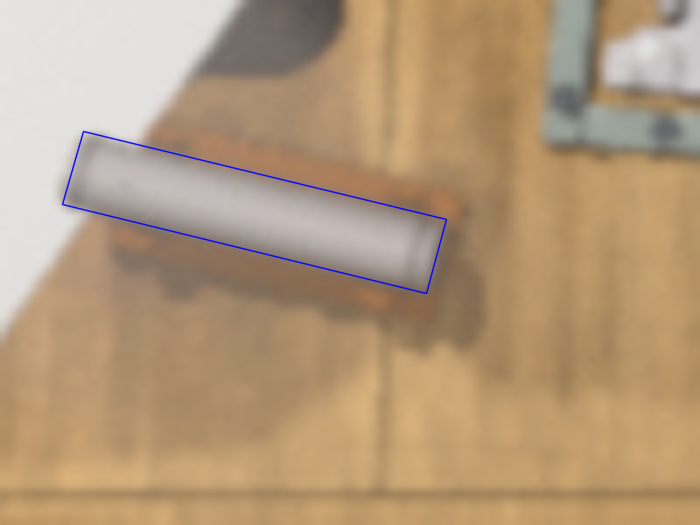

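View pics/ov_ks.png

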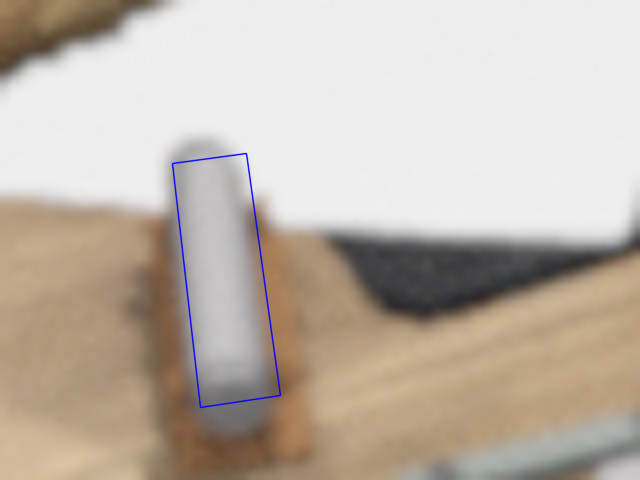

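arm_command([
  [0.3,-0.06,0,0,0.75],
  [0.5,-0.1,0,0,0.75],
  [0.5,-0.1,0,0,0.75],
  [0.5,-0.1,0,0,0.75],
  [0.5,-0.1,0,0,0.75],
  [0.5,-0.1,0,0,0.75],
  [0.5,-0.1,0.1,0,0.75],
  [0.5,-0.1,0.1,0,0.75],
])

```text
clock: 12.45
tool_pos: [0.4371, 0.3069, 0.112]
eef_rot: [[0.079, 0.997, -0.003], [0.997, -0.079, 0.0], [0.0, -0.003, -1.0]]
ft_force: [-0.1, -0.2, 0.2]
width: 0.0642
```

arm_command([
  [0.5,-0.1,0.1,0,0.75],
  [0.3,-0.05,0.1,0,0.75],
  [0.15,0,0,0.1,0.75],
  [0,0,0,0.1,0.75],
  [0,0,0,0,0.75],
  [0,0,0,0,0.75],
])

```text
clock: 12.95
tool_pos: [0.432, 0.3762, 0.0968]
eef_rot: [[0.232, 0.973, -0.003], [0.973, -0.232, -0.001], [-0.002, -0.003, -1.0]]
ft_force: [-1.1, 0.0, 0.2]
width: 0.0642
```

```bash
python3 g.py 434 381.5 40 -14
```

```text
t 12.95 p [432.  376.2  96.8] yang -13.41 tilt [-0.0035 -0.0015] F [-1.1  0.   0.2] w 64.2
shift shares [0.076 0.012 0.757]
turn share 0.013
```

arm_command([
  [0.04,0.01,0.2,0.013,0.75],
  [0.03,0,0.3,0,0.75],
  [0,0,0.2,0,0.75],
  [0,0,0.06,0,0.75],
  [0,0,0,0,0.75],
  [0,0,0,0,0.75],
])

```text
clock: 13.45
tool_pos: [0.4358, 0.3805, 0.0421]
eef_rot: [[0.245, 0.969, -0.0], [0.969, -0.245, 0.0], [0.0, -0.0, -1.0]]
ft_force: [-0.3, -0.6, 0.4]
width: 0.0643
```

```bash
python3 g.py 434 381.5 22 -14
python3 - <<'E'
from ov import *
d=grab("top","t11",(170,260,270,335),7); s=grab("scene","s11",(180,130,300,220),6)
E
```

```text
t 13.45 p [435.8 380.5  42.1] yang -14.20 tilt [-0.0002  0.0002] F [-0.3 -0.6  0.4] w 64.3
shift shares [ 0.007 -0.026  0.268]
turn share -0.004
```

View pics/s11.png

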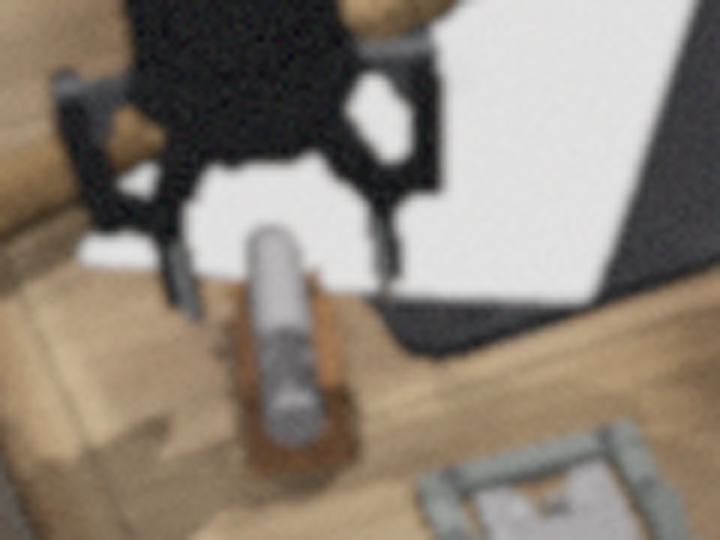

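View pics/t11.png

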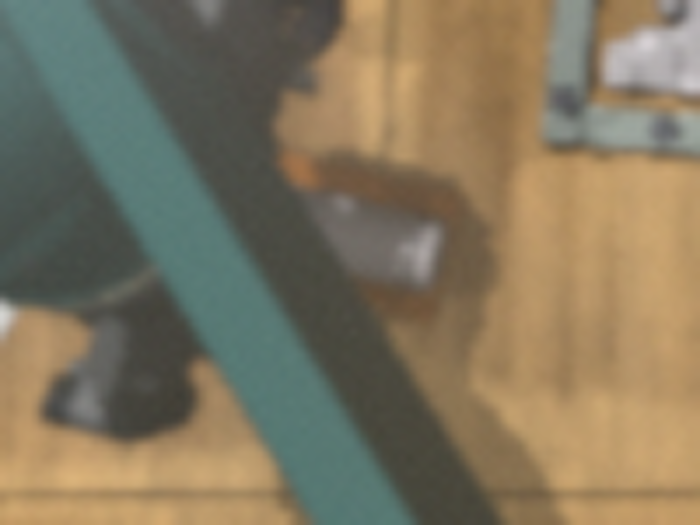

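arm_command([
  [0,-0.02,0.1,0,0.7],
  [0,0,0.12,0,0.65],
  [0,0,0.05,0,0.6],
  [0,0,0,0,0.6],
  [0,0,0,0,0.6],
])

```text
clock: 13.97
tool_pos: [0.4339, 0.3807, 0.0209]
eef_rot: [[0.246, 0.969, -0.001], [0.969, -0.246, -0.001], [-0.001, -0.001, -1.0]]
ft_force: [0.0, -0.1, 0.5]
width: 0.0509
```

```bash
python3 g.py 434 381.5 21.5 -14
```

```text
t 13.97 p [433.9 380.7  20.9] yang -14.22 tilt [-0.0011 -0.0008] F [ 0.  -0.1  0.5] w 50.9
shift shares [ 0.011 -0.002 -0.008]
turn share -0.005
```

arm_command([
  [0,0,0,0,0.45],
  [0,0,0,0,0.35],
  [0,0,0,0,0.3],
  [0,0,0,0,0.25],
  [0,0,0,0,0.2],
  [0,0,0,0,0.15],
  [0,0,0,0,0.15],
  [0,0,0,0,0.15],
], squeeze=20)

```text
clock: 14.63
tool_pos: [0.4317, 0.3819, 0.0222]
eef_rot: [[0.245, 0.97, -0.005], [0.97, -0.245, 0.001], [-0.0, -0.005, -1.0]]
ft_force: [-7.9, 1.7, 3.9]
width: 0.0211
```

```bash
python3 g.py 434 381.5 21.5 -14
```

```text
t 14.63 p [431.7 381.9  22.2] yang -14.18 tilt [-0.0052  0.0013] F [-7.9  1.7  3.9] w 21.1
shift shares [0.002 0.031 0.009]
turn share -0.004
```

arm_command([
  [0,-0.03,0,0,0.15],
  [0,0,0,0,0.15],
  [0,0,0,0,0.15],
], squeeze=45)

```text
clock: 14.88
tool_pos: [0.4317, 0.3819, 0.0223]
eef_rot: [[0.245, 0.969, -0.001], [0.969, -0.245, 0.001], [0.001, -0.001, -1.0]]
ft_force: [-4.7, 1.2, 6.0]
width: 0.0207
```

arm_command([
  [0,0,-0.1,0,0.15],
  [0,0,-0.2,0,0.15],
  [0,0,-0.3,0,0.15],
  [0,0,-0.3,0,0.15],
  [0,0,-0.1,0,0.15],
  [0,0,0,0,0.15],
])

```text
clock: 15.38
tool_pos: [0.4342, 0.3822, 0.0993]
eef_rot: [[0.246, 0.969, 0.005], [0.969, -0.246, 0.003], [0.004, 0.004, -1.0]]
ft_force: [-0.3, -0.2, -2.3]
width: 0.0204
```

```bash
python3 g.py 492 228 60 85.3
python3 - <<'E'
from ov import *
d=grab("top","t12",(170,220,350,330),4.4); s=grab("scene","s12",(180,130,300,220),6)
E
```

```text
t 15.38 p [434.2 382.2  99.3] yang -14.25 tilt [0.0054 0.0031] F [-0.3 -0.2 -2.3] w 20.4
shift shares [-1.806  1.252  0.522]
turn share -2.212
```

View pics/s12.png

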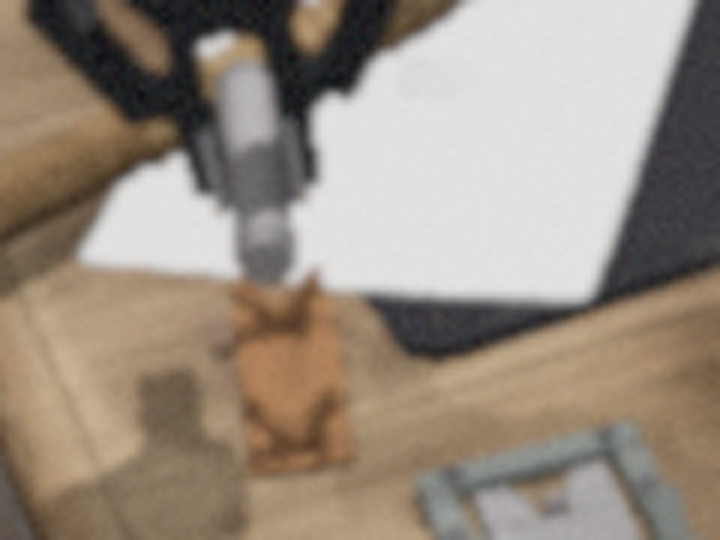

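arm_command([
  [-0.2,0.15,0,0,0.15],
  [-0.35,0.25,0,0,0.15],
  [-0.4,0.28,0,0,0.15],
  [-0.4,0.28,0,0,0.15],
  [-0.3,0.2,0,0,0.15],
  [-0.15,0.09,0,0,0.15],
  [0,0,0,-0.15,0.15],
  [0,0,0,-0.15,0.15],
])

```text
clock: 16.15
tool_pos: [0.4891, 0.2263, 0.0945]
eef_rot: [[0.009, 1.0, -0.004], [1.0, -0.009, -0.001], [-0.001, -0.004, -1.0]]
ft_force: [-0.4, 0.1, -3.4]
width: 0.0202
```

arm_command([
  [0,0,0,-0.15,0.15],
  [0,0,0,-0.15,0.15],
  [0,0,0,-0.15,0.15],
  [0,0,0,-0.15,0.15],
  [0,0,0,-0.15,0.15],
  [0,0,0,-0.15,0.15],
  [0,0,0,-0.15,0.15],
  [0,0,0,-0.15,0.15],
])

```text
clock: 16.82
tool_pos: [0.4886, 0.2277, 0.0945]
eef_rot: [[-0.805, 0.593, -0.004], [0.593, 0.805, -0.001], [0.002, -0.003, -1.0]]
ft_force: [0.1, 0.6, -2.5]
width: 0.0202
```

arm_command([
  [0,0,0,-0.15,0.15],
  [0,0,0,-0.15,0.15],
  [0,0,0,-0.15,0.15],
  [0,0,0,-0.15,0.15],
  [0,0,0,-0.11,0.15],
  [0,0,0,0,0.15],
  [0,0,0,0,0.15],
])

```text
clock: 17.4
tool_pos: [0.4889, 0.2276, 0.0951]
eef_rot: [[-0.996, 0.085, -0.003], [0.085, 0.996, -0.001], [0.003, -0.001, -1.0]]
ft_force: [-0.0, 0.7, -2.8]
width: 0.0205
```

```bash
python3 g.py 492 228 60 85.3
```

```text
t 17.40 p [488.9 227.6  95.1] yang 85.11 tilt [-0.0027 -0.0007] F [-0.   0.7 -2.8] w 20.5
shift shares [-0.041  0.009  0.468]
turn share -0.004
```

arm_command([
  [-0.02,0,0.2,-0.004,0.15],
  [-0.02,0,0.25,0,0.15],
  [0,0,0.15,0,0.15],
  [0,0,0.05,0,0.15],
  [0,0,0,0,0.15],
  [0,0,0,0,0.15],
])

```text
clock: 17.9
tool_pos: [0.4929, 0.2275, 0.048]
eef_rot: [[-0.997, 0.081, -0.0], [0.081, 0.997, 0.0], [0.0, 0.0, -1.0]]
ft_force: [-0.2, 0.1, -3.0]
width: 0.0199
```

```bash
python3 g.py 492 228 18 85.3
python3 - <<'E'
from ov import *
d=grab("top","t13",(230,210,390,330),5); s=grab("scene","s13",(220,160,340,250),6)
pickle.dump((d,s),open("im13.pkl","wb"))
E
```

```text
t 17.90 p [492.9 227.5  48. ] yang 85.38 tilt [-0.0002  0.0001] F [-0.2  0.1 -3. ] w 19.9
shift shares [0.012 0.006 0.4  ]
turn share 0.002
```

View pics/t13.png

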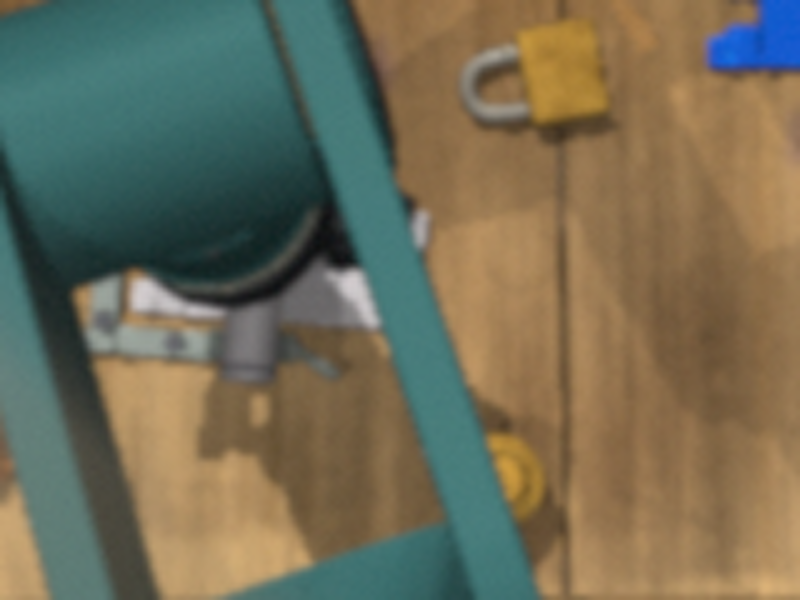

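View pics/s13.png

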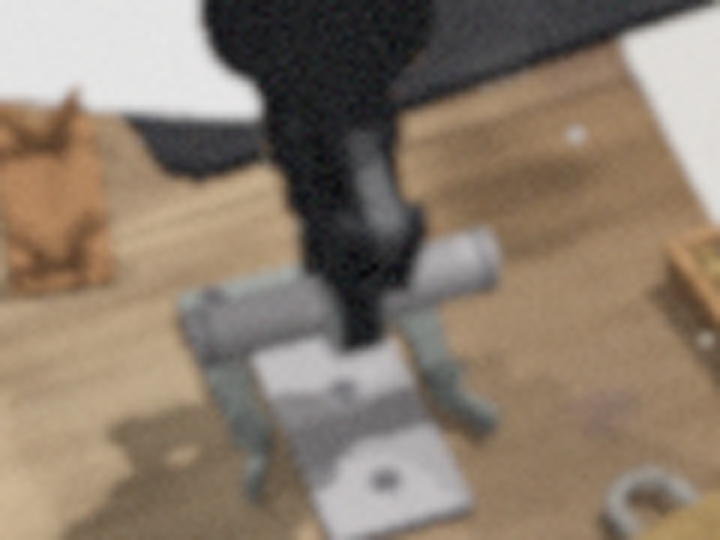

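Run:
```python
from ov import *
d,s=pickle.load(open("im13.pkl","rb"))
H=(492,228,85.3); t=bot.get_state()["tool_pos"]*1000
bar=[[(a,b,t[2]+4) for a,b in [(-55,-11),(55,-11),(55,11),(-55,11),(-55,-11)]]]
it=[(H,holder_lines(),(0,0,255)),((t[0],t[1],175.3),bar,(255,0,0))]
draw(d,it,(260,240,330,300),11,"pics/a.png"); draw(s,it,(220,160,340,250),6,"pics/b.png")
d0,s0=pickle.load(open("im10.pkl","rb"))
draw(d0,it[:1],(260,240,330,300),11,"pics/c.png"); draw(s0,it[:1],(220,160,340,250),6,"pics/e.png")
```

```text
(no output)
```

View pics/a.png

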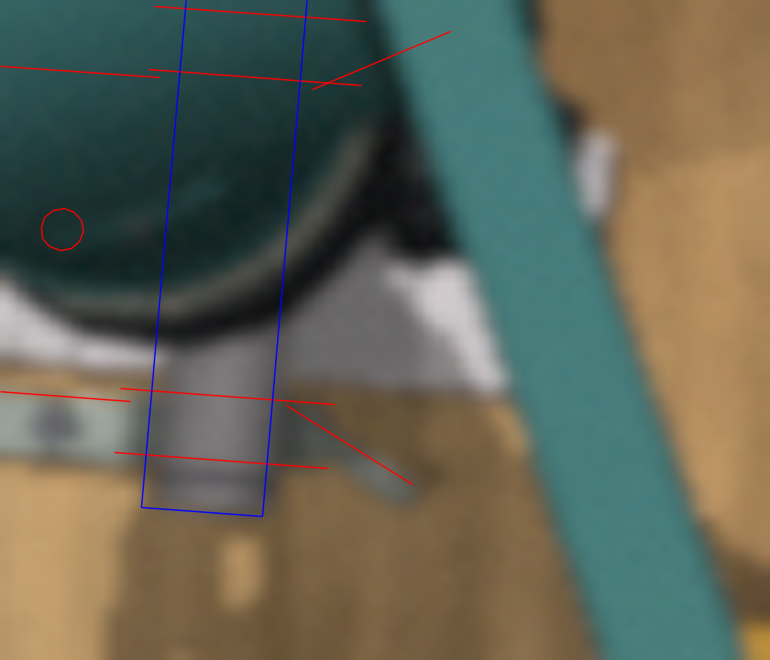

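View pics/b.png

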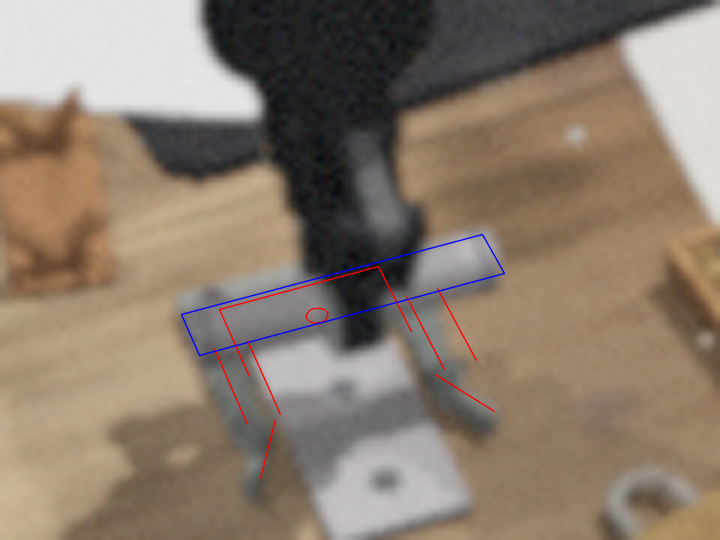

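View pics/c.png

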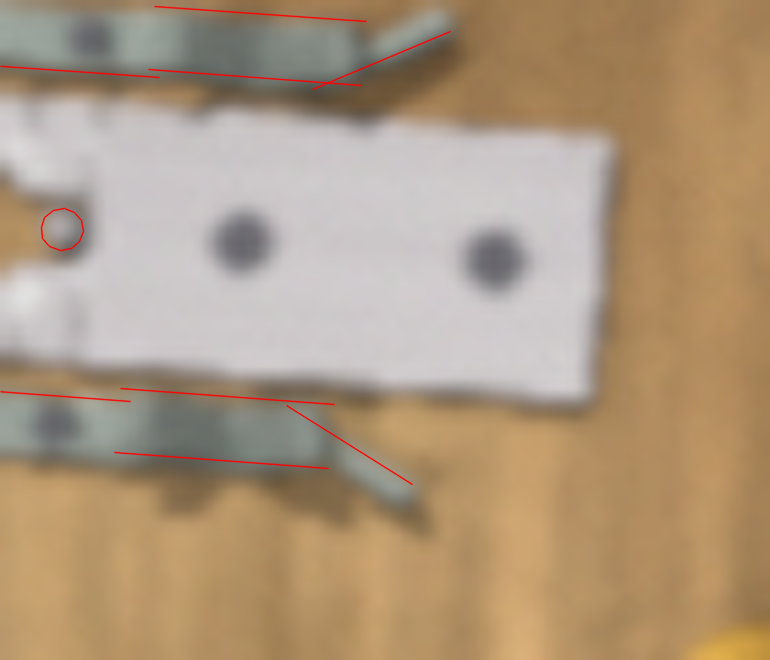

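arm_command([
  [0,0,0.12,0,0.15],
  [0,0,0.12,0,0.15],
  [0,0,0.08,0,0.15],
  [0,0,0.03,0,0.15],
  [0,0,0,0,0.15],
  [0,0,0,0,0.15],
])

```text
clock: 18.5
tool_pos: [0.4927, 0.2273, 0.0213]
eef_rot: [[-0.997, 0.08, -0.001], [0.08, 0.997, -0.0], [0.0, -0.0, -1.0]]
ft_force: [-0.6, -0.1, -3.1]
width: 0.0202
```

```bash
python3 g.py 492 228 18 85.3
```

```text
t 18.50 p [492.7 227.3  21.3] yang 85.42 tilt [-0.0005 -0.0004] F [-0.6 -0.1 -3.1] w 20.2
shift shares [0.01  0.009 0.045]
turn share 0.003
```

arm_command([
  [0,0,0.02,0,0.15],
  [0,0,0.01,0,0.15],
  [0,0,0,0,0.15],
])

```text
clock: 18.75
tool_pos: [0.4933, 0.2278, 0.0201]
eef_rot: [[-0.997, 0.08, 0.001], [0.08, 0.997, 0.001], [-0.001, 0.001, -1.0]]
ft_force: [-0.3, 0.7, -1.2]
width: 0.0205
```

arm_command([
  [0,0,0.01,0,0.15],
  [0,0,0,0,0.15],
])

```text
clock: 18.92
tool_pos: [0.4935, 0.228, 0.0198]
eef_rot: [[-0.997, 0.08, 0.002], [0.08, 0.997, 0.001], [-0.002, 0.002, -1.0]]
ft_force: [-0.8, 2.4, 3.5]
width: 0.0202
```

```bash
python3 g.py 492 228 18 85.3
```

```text
t 18.92 p [493.5 228.   19.8] yang 85.41 tilt [0.0017 0.0015] F [-0.8  2.4  3.5] w 20.2
shift shares [ 0.02  -0.002  0.023]
turn share 0.002
```

arm_command([
  [0,0.015,0,0,0.15],
  [0,0,0,0,0.15],
])

```text
clock: 19.08
tool_pos: [0.4935, 0.2287, 0.0191]
eef_rot: [[-0.997, 0.08, 0.001], [0.08, 0.997, 0.0], [-0.001, 0.001, -1.0]]
ft_force: [0.3, 2.2, 1.9]
width: 0.0203
```

arm_command([
  [0,0,0.01,0,0.15],
  [0,0,0,0,0.15],
])

```text
clock: 19.25
tool_pos: [0.4936, 0.229, 0.0187]
eef_rot: [[-0.997, 0.08, 0.002], [0.08, 0.997, 0.001], [-0.001, 0.001, -1.0]]
ft_force: [-0.1, 1.9, 3.5]
width: 0.0201
```

```bash
python3 g.py
python3 - <<'E'
from ov import *
d=grab("top","t14",(260,240,330,300),11); s=grab("scene","s14",(220,160,340,250),6)
E
```

```text
t 19.25 p [493.6 229.   18.7] yang 85.41 tilt [0.0015 0.0012] F [-0.1  1.9  3.5] w 20.1
```

View pics/s14.png

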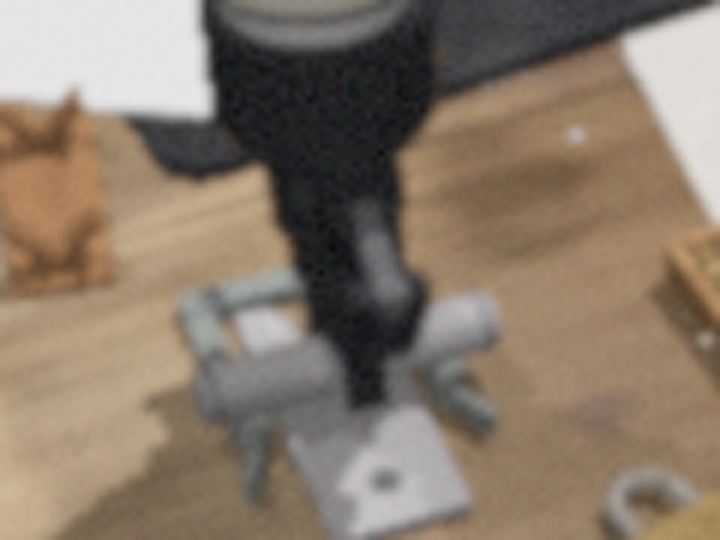

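View pics/t14.png

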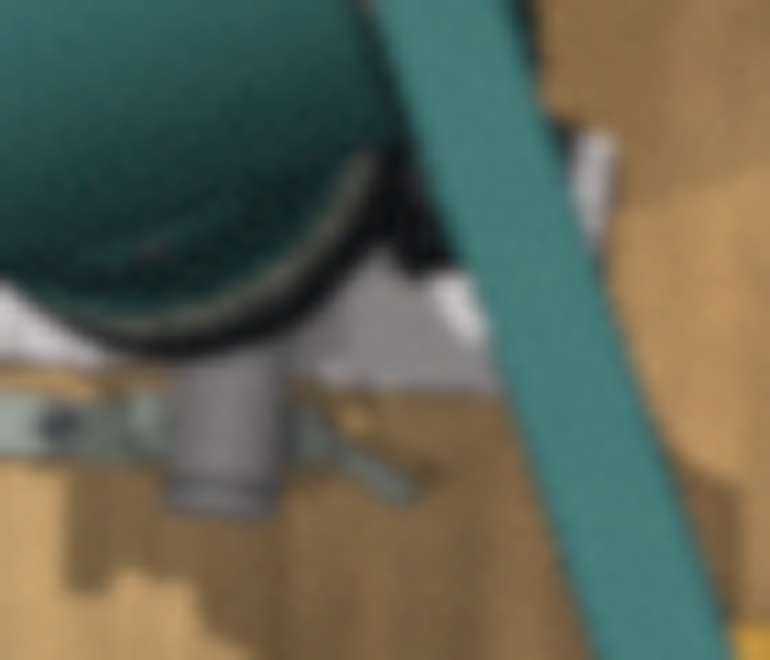

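arm_command([
  [0,0.015,0.005,0,0.15],
  [0,0,0,0,0.15],
])

```text
clock: 19.52
tool_pos: [0.4936, 0.2294, 0.0184]
eef_rot: [[-0.997, 0.08, 0.001], [0.08, 0.997, -0.001], [-0.001, -0.001, -1.0]]
ft_force: [-1.0, 0.3, 6.8]
width: 0.0207
```

arm_command([
  [0,0.01,0.01,0,0.15],
  [0,0,0,0,0.15],
])

```text
clock: 19.68
tool_pos: [0.4936, 0.2295, 0.0182]
eef_rot: [[-0.997, 0.08, 0.001], [0.08, 0.997, -0.002], [-0.001, -0.002, -1.0]]
ft_force: [-2.8, -1.9, 10.6]
width: 0.0206
```

arm_command([
  [0,-0.01,-0.008,0,0.15],
  [0,0,0,0,0.15],
  [0,0,0,0,0.15],
  [0,0,0,0,0.15],
], squeeze=20)

```text
clock: 20.02
tool_pos: [0.4936, 0.2294, 0.0183]
eef_rot: [[-0.997, 0.081, 0.001], [0.081, 0.997, -0.0], [-0.001, 0.0, -1.0]]
ft_force: [-0.6, 0.6, 7.0]
width: 0.0203
```

arm_command([
  [0,0,0,0,0.27],
  [0,0,0,0,0.3],
  [0,0,0,0,0.35],
  [0,0,0,0,0.42],
  [0,0,0,0,0.48],
  [0,0,0,0,0.5],
  [0,0,0,0,0.5],
  [0,0,0,0,0.5],
])

```text
clock: 20.68
tool_pos: [0.493, 0.2296, 0.0173]
eef_rot: [[-0.997, 0.08, -0.0], [0.08, 0.997, -0.0], [0.0, -0.0, -1.0]]
ft_force: [0.3, 0.1, -0.6]
width: 0.0428
```

```bash
python3 g.py
```

```text
t 20.68 p [493.  229.6  17.3] yang 85.41 tilt [-0.0001 -0.    ] F [ 0.3  0.1 -0.6] w 42.8
```

Released. Now I'll lift straight up and clear the view.

arm_command([
  [0,0,-0.1,0,0.5],
  [0,0,-0.2,0,0.5],
  [0,0,-0.4,0,0.5],
  [0,0,-0.5,0,0.5],
  [0,0,-0.5,0,0.5],
  [0,0,-0.5,0,0.5],
  [0,0.4,0,0,0.5],
  [0,0.5,0,0,0.5],
])

```text
clock: 21.35
tool_pos: [0.5009, 0.2966, 0.1884]
eef_rot: [[-0.996, 0.084, 0.009], [0.084, 0.996, 0.003], [-0.009, 0.004, -1.0]]
ft_force: [-0.6, -0.0, -0.7]
width: 0.0426
```

arm_command([
  [0.3,0.5,0,0,0.5],
  [0.3,0.5,0,0,0.5],
  [0.3,0.5,0,0,0.5],
  [0.2,0.3,0,0,0.5],
  [0,0,0,0,0.5],
])

```text
clock: 21.77
tool_pos: [0.4264, 0.4372, 0.1829]
eef_rot: [[-0.997, 0.073, -0.001], [0.073, 0.997, 0.003], [0.001, 0.003, -1.0]]
ft_force: [0.4, -0.5, 0.8]
width: 0.0425
```

```bash
python3 g.py
python3 - <<'E'
from ov import *
d=grab("top","t15",(230,210,390,330),5); s=grab("scene","s15",(190,150,350,270),5)
pickle.dump((d,s),open("im15.pkl","wb"))
E
python3 bl.py im15.pkl
python3 - <<'E'
from ov import *
d,s=pickle.load(open("im15.pkl","rb"))
H=(492,228.5,85.3)
bar=[[(a,b,22) for a,b in [(-11,-55),(11,-55),(11,55),(-11,55),(-11,-55)]]]
draw(d,[(H,bar,(255,0,0))],(230,210,390,330),5,"pics/f.png")
E
```

```text
t 21.77 p [426.4 437.2 182.9] yang 85.79 tilt [-0.0013  0.0028] F [ 0.4 -0.5  0.8] w 42.5
blade ((489.5742492675781, 186.0482635498047), (50.07927703857422, 48.96721267700195), 85.4067153930664)
```

View pics/f.png

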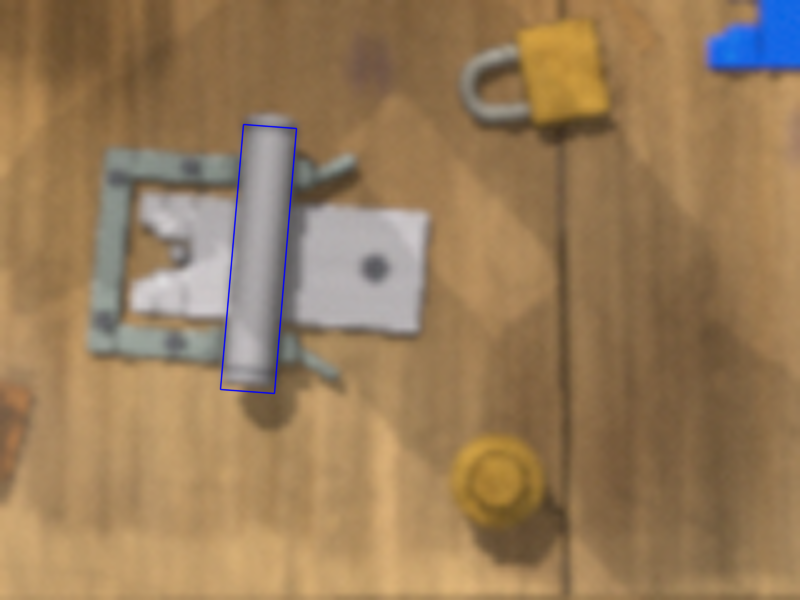

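View pics/s15.png

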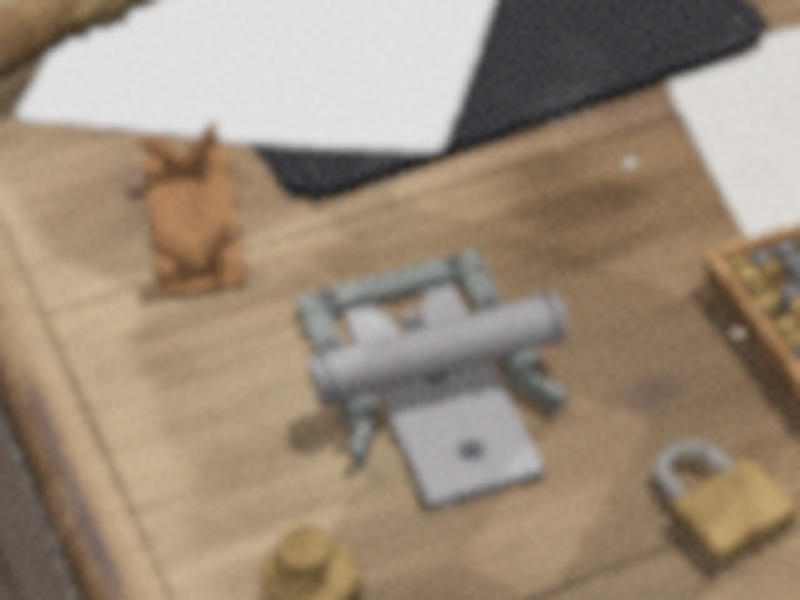

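The bar lies in both saddles, straight across the blade. The blade's end corners at (428,212) and (420,333) match the earlier picture, and the weight and padlock haven't moved. I'm handing in.

```bash
python3 -c "
from plant import bot
print(bot.sign_off()); print(bot.get_state()['clock'])"
```

```text
the job is handed in; nothing more can be done
None
the job is handed in; nothing more can be done
```

The job is done and handed in at about 22 s of the 67 s allowed; no verdict was reported.

- **Blade:** I slid the steel blade flat along the worktop with a light side grip. I then let go and pushed its plain end until the pin stopped it, at about 11 N. It measured 85.3°, the same as my estimate of the holder's axis.
- **Keeper bar:** I lifted it from its rest and laid it across the blade. I lowered it until the saddles carried it, about 10 N with the sideways force near zero, then released it and moved the arm clear.

**Last checks:**
- **In place:** In both cameras the bar lies in both V saddles. The blade did not move when the bar went down, and the weight, padlock and tray stayed where they were.
- **Disagreements:**
  - The bar sits about 3 mm off centre along its own length.
  - My camera measurement of the notch differs from the pin by about 2 mm, so I relied on the firm stop against the pin to judge it home.
- **Failed check:** My last automatic fit of the blade failed because the bar now splits its outline. I compared its end corners with the earlier picture instead.

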